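# Lift a printing plate off its registration dowels

## Robot

A 6-joint arm with a two-finger parallel gripper is mounted at the origin on the work surface. World frame = base frame: x ahead of the robot, y to its left, z up, the work surface at z = 0. Lengths are in mm, angles in rad, forces in N, time in s.
With the tool pointing down it reaches from about 375 to 975 mm from the base axis. Payload 3.8 kg.
Tool frame: the origin (TCP) lies between the finger pads; the fingertips stand 11 mm ahead of it and the grasp point (between the pads) lies 8 mm behind it; z points along the fingers, y is the direction in which the jaws open and shut (so a half turn about z gives the same grasp; the last joint's range is limited). The gripper opens to 85 mm and grips with 20 to 120 N. Pads are 22 mm wide; open, the fingers measure 114 mm over their backs; the gripper's body (76 mm by 85 mm) begins 54 mm behind the grasp point. The pads swing forward as they close: fully open they stand 13 mm farther back than shut.
Start: joints at [-1.263, 0.264, 1.604, -0, 1.274, -0.037], TCP at [228.15, -635.268, 211.48] pointing down, gripper open.
Joint ranges: [-2.63, 2.63], [-0.94, 2.18], [0.31, 2.57], [-1.31, 4.45], [0, 2.66], [-2.55, 2.55]. Speed limits (rad/s): [2.57, 2.57, 3.14, 3.14, 3.14, 3.14].

## Interface

Orientations are given as a unit quaternion [x, y, z, w].
In Python, from plant import r gives the robot as it stands.
- The arm moves only by the tool servo_tool, never from a script. Its argument "series" is a list of rows, each an object of numbers: "x", "y", "z": the shift along the tool's x, y, z in mm; "spin": the turn about the tool's z in rad; "gripper": the opening in per cent of the stroke, from 0 (shut) to 100 (fully open). In form: [{"x": .., "y": .., "z": .., "spin": .., "gripper": ..}, ...]. A call has 1 to 12 rows; each row shifts and turns the pose as measured when the row begins, along the tool's axes as they then stand; what a row does not reach is not made up. A row lasts 1/12 s, in which the tool goes at most 41.7 mm and 7.16 degrees, less where a joint would pass 70% of its speed; a pose out of reach is approached as far as the arm can. A call is refused whole if a number of a shift passes 41.7 or a number of a turn 0.125, either way. A call with a gripper value outside its range is refused whole. The fingers move at their own pace and stop on an object; "squeeze" is the grip in N (left out, the last holds). Time passes only in rows, so rows that do not move let the fingers close. It gives the time, the measured TCP pose, the force and the opening at its end, in the units of the state.
- r.read_state(): the state, without advancing time (a new reading comes with each control period).
- r.snapshot(name): name is "side" or "top" or "wrist"; returns the picture (400x640x3 uint8, red, green, blue); there is no depth.
- r.calibration(name): a dict with "vertical_fov" (degrees; the focal length in pixels is half the picture's height over the tangent of half this angle, whatever the lens; pixels are square), "cx", "cy" (the principal point, pixels), "view" (4x4, takes a point from world to camera coordinates); the wrist camera has in their place "tool_from_camera" (4x4, takes a point from camera to tool coordinates, whose origin is the TCP and whose axes are the flange's). Camera axes: x right, y up, looking along -z (the intrinsics and any distortion apply to the point x, -y, -z); pixel columns grow to the right and rows downward; lengths in mm; the calibration is good to about 2 mm. A picture is of the moment at which its call begins: read the wrist's pose just before it. calibration takes no time and is no camera call.
- r.sign_off(): hands the job in, once; it reports no verdict.
The state is a dict: "time": time; "qpos": joint angles; "dq": joint speeds; "effort": joint torques, N m; "ee_pos": TCP position; "tool_rot": TCP orientation; "ft_force": force on the tool from outside, world axes, zero at the start; "ft_torque": the same for the moment, N m; "grip_width": opening from 0.0 (shut) to 1.0 (fully open).
Only numpy, scipy, OpenCV 4.12 (cv2) and the standard library are available. Lean on these libraries where they do the work, as an engineer would, in place of code of your own. Each camera call takes 0.05 s, during which the arm holds its last target.

## Task

Free the block plate by swinging the red-knobbed clamp lever on the jig well clear, to about a right angle from where it holds; its thread may be reversed, so feel which way it gives, without forcing it, and leave it open. Then lift the plate by its blue handle straight up off the two dowels, keeping it level so that it does not bind or smear the print, and carry it level to the rest. Lower it until it sits squarely and centred across both green rails, handle up, before letting go, and leave the lino block, ink jar and roller alone.

Things in the scene. Friction and masses are not known exactly. Their poses are not given: they have to be found in the camera images.
- jig: Fixed brown wooden registration jig, 25 mm high, flat on the table. Origin at table height midway between its dowels; z up. Wood spans x -75 to +101, y -125 to +125 mm. Two upright steel dowels, 12 mm across, stand at x 0, y -75 and +75 mm, tops at z 58 mm. The clamp stands on its +x edge, away from the robot.
- clamp_pivot (a point): On the clamp's upright turning axis (jig x 82, y 0, z 56 mm); axes as the jig's. Steel hub 24 mm across, z 25 to 62 mm. From it the dark lever arm (10 mm wide, z 52 to 60 mm) runs 55 mm out to the red grip, along jig +x when tight; opposite, a steel tongue (12 mm wide, z 41 to 49 mm) reaches 12 mm over the plate's edge.
- clamp_knob (a point): Centre, 73 mm above the table, of the lever's upright red round grip: 18 mm across, z 51 to 93 mm, 55 mm from the pivot. A sideways push of 1.5 to 3 N on it swings the lever the loosening way; the other way it stops dead within 0.1 rad. Which way loosens (clockwise or counter-clockwise) is not marked.
- clamp (a joint): Angle of the clamp lever from its tight stop, rad: 0 tight (starts at 0 to 0.06), grows as it loosens, whichever way that is; end stop at 1.6. The tongue is clear of the plate from about 1.1. It stays where it is left.
- plate_handle (a point): Centre of the block plate's blue handle bar: 16 mm wide (plate x), 100 mm long (plate y), 14 mm high, 29 mm free under it between two feet. Central on the plate, 50 mm above its underside; axes as the plate's, z up. At the start it is 75 mm above the table.
- plate: The loose block plate; origin at the centre of its underside. Plywood 116 (x) by 200 (y) mm, 9 mm thick, top at z 14, two through holes 13 mm across at y -75, +75 mm; under it a black rubber face 104 by 110 mm, 5 mm thick. It starts on the jig, aligned, underside 25 mm above the table; the dowels leave the holes after 28 mm rise. 0.4 to 0.85 kg, balanced under the handle.
- rest_top (a point): Midpoint between the tops of the rest's two green rails, 40 mm above the table; axes as the rest's. The plate belongs here with its handle above this point, plate y along rest y (either way round), plywood ends on the rails, rubber face between them; the handle bar's centre is then 45 mm above this point.
- rest: Fixed rest: grey board 130 (x) by 200 (y) mm, 12 mm thick, with two green rails along x, 130 mm long, 20 mm wide, at y -82 and +82 mm, tops 40 mm above the table. Origin at table height under its centre.
- lino_block: Bystander: loose black block with grey carved ridges 70 x 70 x 30 mm, beyond the middle of the table; origin under its centre.
- ink_jar: Bystander: loose amber ink jar with black cap, 54 mm across, 60 mm high, off to the left; origin under its centre.
- roller: Bystander: loose ink roller (brayer) lying flat, 34 mm high, 70 mm wide, 160 mm long with its dark wooden handle towards the robot, off to the right; origin on the table under the roller's middle.
There are look-alikes about, which are no part of the job. There is more than one size of the plate; the one meant has the size given above. Of the things that look like the rest, the smaller one is meant.

How it is judged:
By the outcome, as a careful person would: the job done as asked, in the order asked, and still so for the second after the job is handed in, with the robot touching nothing.
It also fails if it takes over 61 s, if anything falls off the work surface, if the arm or the gripper's body presses on something with over 40 N, if the wrist force passes 120 N, or if a joint passes its speed limit or range.

## Working session

There is one attempt and no reset: what is moved stays moved. The work goes in short steps, Python scripts to look and compute and a tool call to move; the robot and the scene stay as the last step left them, time stands still between calls to the robot, and variables do not carry over. Pictures are saved under pics/ and viewed, and the job is handed in when it is done.

Besides the shell and the picture viewer there is one more tool, called by a JSON object that holds its "name" and its "arguments". servo_tool: Moves the arm, as the interface text tells. Its arguments: {"type":"object","properties":{"series":{"type":"array"},"squeeze":{"type":"number"}},"required":["series"]}

```bash
ls; mkdir -p pics; python3 - <<'E'
from plant import r
import cv2,numpy as np
np.set_printoptions(precision=4,suppress=True)
s=r.read_state();print(s)
for n in("side","top","wrist"):
    print(n,r.calibration(n))
for n in("side","top"):
    cv2.imwrite(f"pics/{n}0.png",cv2.cvtColor(r.snapshot(n),cv2.COLOR_RGB2BGR))
E
```

```text
pics
{'time': 0.0, 'qpos': array([-1.2629,  0.2648,  1.6054,  0.    ,  1.2737, -0.0369]), 'dq': array([ 0.0015, -0.    , -0.0001,  0.0009, -0.0012,  0.0008]), 'effort': array([  0.0022, -51.511 , -36.7312,   0.0001,   0.013 ,   0.    ]), 'ee_pos': array([ 227.9148, -634.5424,  210.1366]), 'tool_rot': array([ 0.9852,  0.1716, -0.0001, -0.0011]), 'ft_force': array([-0.0502,  0.8508,  0.16  ]), 'ft_torque': array([-0.0014,  0.0066,  0.0079]), 'grip_width': 0.9972383976771999}
side {'vertical_fov': 44.19340444692366, 'cx': 319.3979818129009, 'cy': 199.51139372274312, 'view': array([[   -0.8908,    -0.4544,     0.0067,   386.5882],
       [    0.2982,    -0.5733,     0.7632,  -282.1188],
       [   -0.343 ,     0.6818,     0.6462, -1451.3444],
       [    0.    ,     0.    ,     0.    ,     1.    ]])}
top {'vertical_fov': 50.19344296854139, 'cx': 325.0601697434297, 'cy': 204.17832453648487, 'view': array([[   -0.0073,    -1.    ,    -0.0026,  -106.2943],
       [    0.9946,    -0.0075,     0.1036,  -489.8172],
       [   -0.1036,    -0.0018,     0.9946, -1714.4201],
       [    0.    ,     0.    ,     0.    ,     1.    ]])}
wrist {'vertical_fov': 63.47338199327275, 'cx': 323.40745605080946, 'cy': 201.01588941890392, 'tool_from_camera': array([[   0.0004,    0.9521,    0.3057,   78.6182],
       [   1.    ,   -0.0004,   -0.0001,    0.9806],
       [   0.0001,    0.3057,   -0.9521, -163.1374],
       [   0.    ,    0.    ,    0.    ,    1.    ]])}
```

View pics/top0.png

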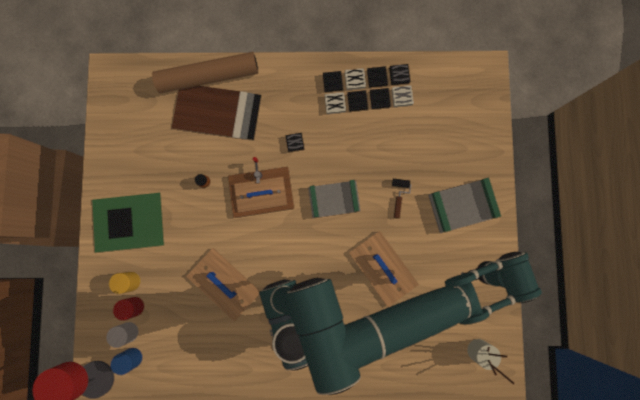

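View pics/side0.png

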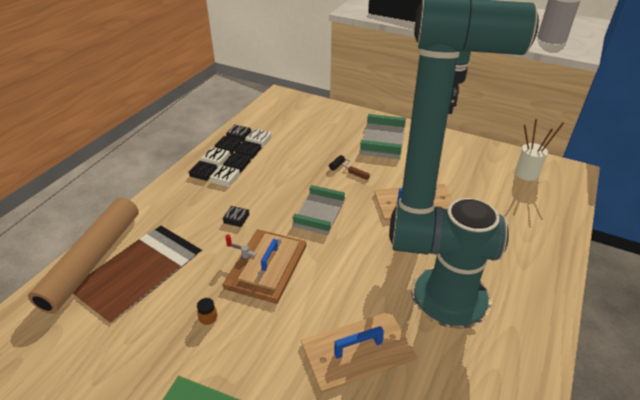

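```bash
cat > h.py <<'E'
import numpy as np,cv2
from plant import r
from scipy.spatial.transform import Rotation as R
np.set_printoptions(precision=3,suppress=True)
def cam(n,st=None):
    c=r.calibration(n); f=200/np.tan(np.radians(c['vertical_fov']/2))
    if n=='wrist':
        T=np.eye(4);T[:3,:3]=R.from_quat(st['tool_rot']).as_matrix();T[:3,3]=st['ee_pos']
        V=np.linalg.inv(T@np.array(c['tool_from_camera']))
    else: V=np.array(c['view'])
    return f,c['cx'],c['cy'],V
def proj(C,P):
    f,cx,cy,V=C; P=np.atleast_2d(P); p=P@V[:3,:3].T+V[:3,3]
    return np.c_[cx+f*p[:,0]/-p[:,2], cy-f*p[:,1]/-p[:,2]]
def back(C,uv,z):
    f,cx,cy,V=C; uv=np.atleast_2d(np.array(uv,float)); z=np.broadcast_to(z,len(uv))
    d=np.c_[(uv[:,0]-cx)/f,-(uv[:,1]-cy)/f,-np.ones(len(uv))]@V[:3,:3]
    o=-V[:3,:3].T@V[:3,3]
    return o+d*((z-o[2])/d[:,2])[:,None]
def crop(img,x0,y0,x1,y1,k,name):
    c=cv2.resize(cv2.cvtColor(img[y0:y1,x0:x1],cv2.COLOR_RGB2BGR),None,fx=k,fy=k,interpolation=cv2.INTER_CUBIC)
    cv2.imwrite(name,c)
E
python3 - <<'E'
from h import *
a=cv2.cvtColor(cv2.imread('pics/top0.png'),cv2.COLOR_BGR2RGB)
crop(a,215,145,375,235,5,'pics/topc.png')
b=cv2.cvtColor(cv2.imread('pics/side0.png'),cv2.COLOR_BGR2RGB)
crop(b,205,170,365,310,5,'pics/sidec.png')
C=cam('top')
print(back(C,[[260,193],[333,198],[465,205],[385,265],[222,285]],50))
E
```

```text
[[ 533.696  151.8     50.   ]
 [ 511.185 -142.079   50.   ]
 [ 478.895 -671.335   50.   ]
 [ 242.757 -345.313   50.   ]
 [ 169.292  298.49    50.   ]]
```

View pics/topc.png

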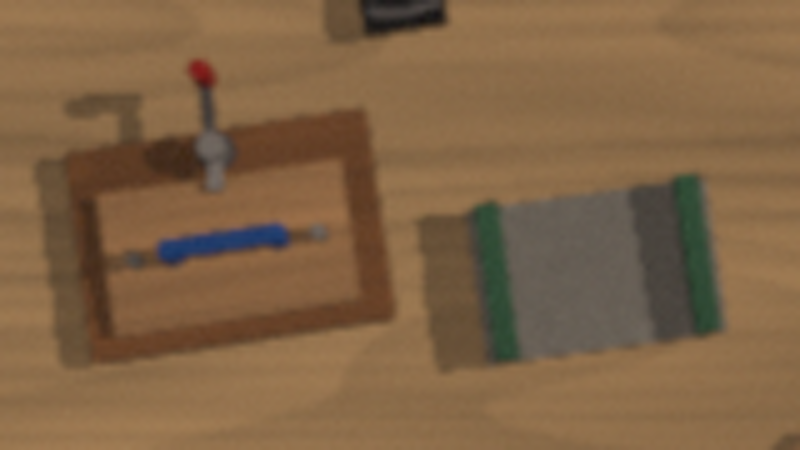

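View pics/sidec.png

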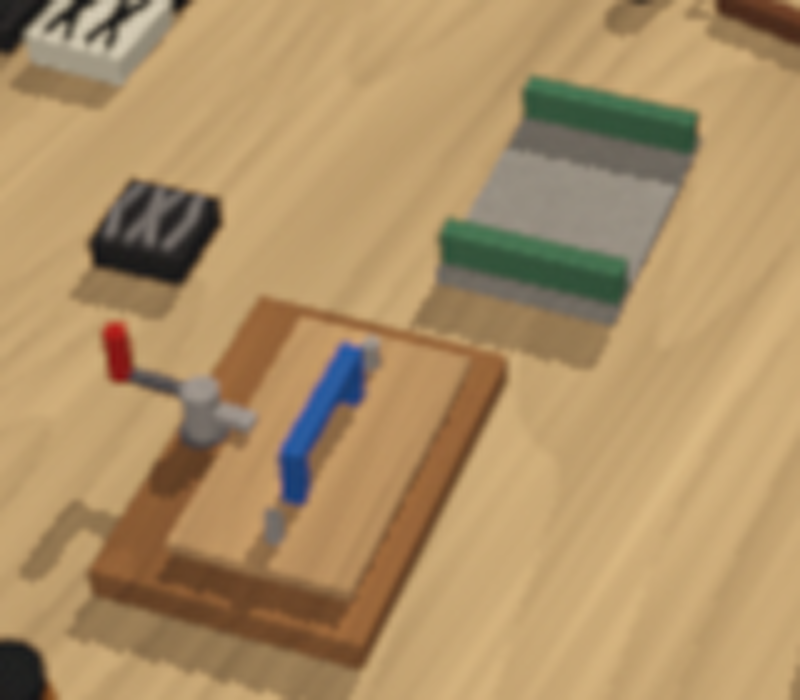

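```bash
python3 - <<'E'
from h import *
a=cv2.imread('pics/top0.png').astype(int);b=cv2.imread('pics/side0.png').astype(int)
C=cam('top');S=cam('side')
def blob(im,box,f):
    x0,y0,x1,y1=box; m=np.zeros(im.shape[:2],bool); m[y0:y1,x0:x1]=f(im[y0:y1,x0:x1])
    ys,xs=np.nonzero(m); return np.c_[xs,ys].astype(float)
blue=lambda i:(i[...,0]>i[...,2]+50)
red=lambda i:(i[...,2]>i[...,1]+70)&(i[...,2]>i[...,0]+70)
green=lambda i:(i[...,1]>i[...,2]+25)
def ax(P):
    c=P.mean(0);u,s,v=np.linalg.svd(P-c);return c,v[0]
p=blob(a,(240,185,275,205),blue);P=back(C,p,82);c,v=ax(P);print('handle top',len(p),c,v,np.ptp(P@v))
p=blob(b,(255,230,285,275),blue);print('side blue',len(p),p.mean(0))
p=blob(a,(245,150,265,166),red);print('knob top',len(p),p.mean(0),back(C,p.mean(0),85))
p=blob(b,(222,230,235,250),red);print('side knob',len(p),p.mean(0),back(S,p.mean(0),75))
for bx in((305,180,325,222),(345,175,365,220)):
    p=blob(a,bx,green);P=back(C,p,40);c,v=ax(P);print('rail',len(p),c,v,np.ptp(P@v))
d=back(C,[[215+133/5,145+260/5],[215+320/5,145+232/5]],58);print('dowels',d,d.mean(0))
d=back(C,[215+213/5,145+150/5],62);print('hub',d)
cor=np.array([[72,155],[365,110],[395,318],[95,362]])/5+[215,145]
j=back(C,cor,25);print('jigcorn',j)
sd=np.array([[372,350],[275,520]])/5+[205,170];print('side dowel',back(S,sd,56))
rs=np.array([[530,85],[695,118],[450,225],[625,265]])/5+[205,170];print('side rails',back(S,rs,40))
rr=np.array([[485,205],[510,360],[690,178],[708,332]])/5+[215,145];print('top rails',back(C,rr,40))
E
```

```text
handle top 63 [530.019 151.536  82.   ] [ 0.156 -0.988 -0.   ] 95.9829885800649
side blue 168 [268.536 252.75 ]
knob top 13 [254.615 158.615] [[667.207 168.976  85.   ]]
side knob 52 [228.058 239.462] [[664.553 167.871  75.   ]]
rail 35 [510.589 -63.282  40.   ] [-0.99  -0.138 -0.   ] 115.09553736747438
rail 37 [ 539.702 -224.075   40.   ] [-0.992 -0.129 -0.   ] 98.6449216738913
dowels [[517.045 224.162  58.   ]
 [538.531  74.379  58.   ]] [527.788 149.27   58.   ]
hub [[605.108 160.204  62.   ]]
jigcorn [[608.32  281.956  25.   ]
 [643.94   41.391  25.   ]
 [471.904  16.663  25.   ]
 [437.818 260.534  25.   ]]
side dowel [[533.633  81.176  56.   ]
 [512.588 227.714  56.   ]]
side rails [[ 578.59  -216.4     40.   ]
 [ 457.59  -237.365   40.   ]
 [ 556.316  -58.674   40.   ]
 [ 434.516  -77.51    40.   ]]
top rails [[ 562.048  -57.491   40.   ]
 [ 435.818  -77.11    40.   ]
 [ 582.926 -224.142   40.   ]
 [ 457.254 -236.889   40.   ]]
```

{"name": "servo_tool", "arguments": {"series": [{"x": 29,"y": -25.5,"z": -5,"gripper": 40},{"x": 29,"y": -25.5,"z": -5,"gripper": 40},{"x": 29,"y": -25.5,"z": -5,"gripper": 40},{"x": 29,"y": -25.5,"z": -5,"gripper": 40},{"x": 29,"y": -25.5,"z": -5,"gripper": 40},{"x": 29,"y": -25.5,"z": -5,"gripper": 40},{"x": 29,"y": -25.5,"z": -5,"gripper": 40},{"x": 29,"y": -25.5,"z": -5,"gripper": 40},{"x": 29,"y": -25.5,"z": -5,"gripper": 40},{"x": 29,"y": -25.5,"z": -5,"gripper": 40},{"x": 29,"y": -25.5,"z": -5,"gripper": 40},{"x": 29,"y": -25.5,"z": -5,"gripper": 40}]}}

```text
validation failed for argument at $.se...
```

{"name": "servo_tool", "arguments": {"series": [{"x": 29,"y": -25.5,"z": -5,"spin": 0,"gripper": 40},{"x": 29,"y": -25.5,"z": -5,"spin": 0,"gripper": 40},{"x": 29,"y": -25.5,"z": -5,"spin": 0,"gripper": 40},{"x": 29,"y": -25.5,"z": -5,"spin": 0,"gripper": 40},{"x": 29,"y": -25.5,"z": -5,"spin": 0,"gripper": 40},{"x": 29,"y": -25.5,"z": -5,"spin": 0,"gripper": 40},{"x": 29,"y": -25.5,"z": -5,"spin": 0,"gripper": 40},{"x": 29,"y": -25.5,"z": -5,"spin": 0,"gripper": 40},{"x": 29,"y": -25.5,"z": -5,"spin": 0,"gripper": 40},{"x": 29,"y": -25.5,"z": -5,"spin": 0,"gripper": 40},{"x": 29,"y": -25.5,"z": -5,"spin": 0,"gripper": 40},{"x": 29,"y": -25.5,"z": -5,"spin": 0,"gripper": 40}]}}

```text
time: 1.1
ee_pos: [453.9, -215.7, 263.5]
tool_rot: [0.986, 0.164, -0.004, -0.007]
ft_force: [1.4, -1.8, 0.7]
grip_width: 0.397
```

{"name": "servo_tool", "arguments": {"series": [{"x": 29,"y": -24,"z": -1,"spin": 0,"gripper": 40},{"x": 29,"y": -24,"z": -1,"spin": 0,"gripper": 40},{"x": 29,"y": -24,"z": -1,"spin": 0,"gripper": 40},{"x": 29,"y": -24,"z": -1,"spin": 0,"gripper": 40},{"x": 29,"y": -24,"z": -1,"spin": 0,"gripper": 40},{"x": 29,"y": -24,"z": -1,"spin": 0,"gripper": 40},{"x": 29,"y": -24,"z": -1,"spin": 0,"gripper": 40},{"x": 15,"y": -12,"z": 0,"spin": 0,"gripper": 40},{"x": 0,"y": 0,"z": 0,"spin": 0,"gripper": 40}]}}

```text
time: 1.85
ee_pos: [607.0, 46.8, 270.2]
tool_rot: [0.986, 0.168, -0.004, -0.008]
ft_force: [0.3, -0.1, -0.6]
grip_width: 0.394
```

```bash
python3 - <<'E'
from h import *
import pickle
s=r.read_state();a=r.snapshot('wrist');print(s)
pickle.dump((s,a),open('w1.pkl','wb'));crop(a,0,0,640,400,1.25,'pics/w1.png')
E
```

```text
{'time': 1.85, 'qpos': array([0.027, 0.116, 1.671, 0.015, 1.365, 1.257]), 'dq': array([ 0.017,  0.006,  0.012, -0.022,  0.016, -0.009]), 'effort': array([  0.748, -44.215, -37.799,   0.234,   0.011,   0.252]), 'ee_pos': array([606.981,  46.771, 270.226]), 'tool_rot': array([ 0.986,  0.168, -0.004, -0.008]), 'ft_force': array([ 0.256, -0.056, -0.621]), 'ft_torque': array([ 0.041, -0.033, -0.006]), 'grip_width': 0.3935107882882681}
```

View pics/w1.png

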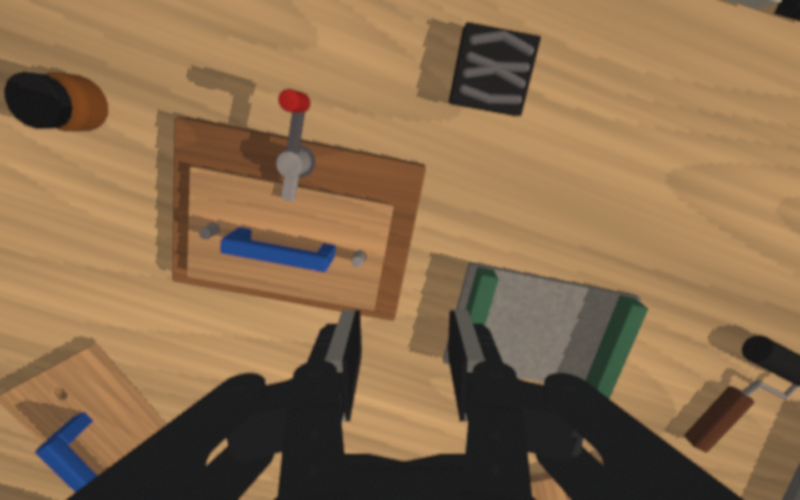

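```bash
python3 - <<'E'
from h import *
import pickle
s,a=pickle.load(open('w1.pkl','rb'))
crop(a,130,65,350,262,3.6,'pics/w1a.png')
crop(a,330,200,530,330,4,'pics/w1b.png')
E
```

```text
(no output)
```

View pics/w1a.png

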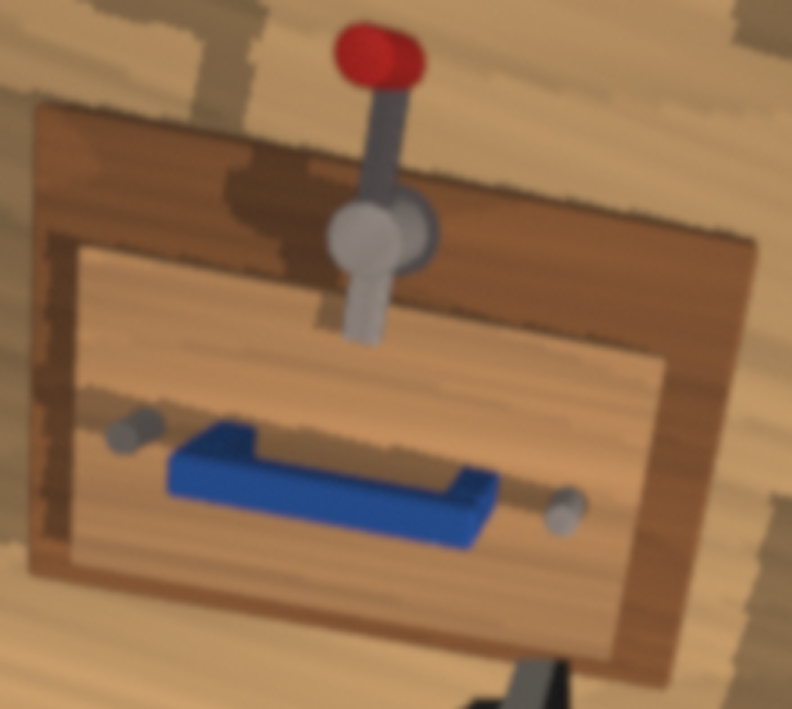

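View pics/w1b.png

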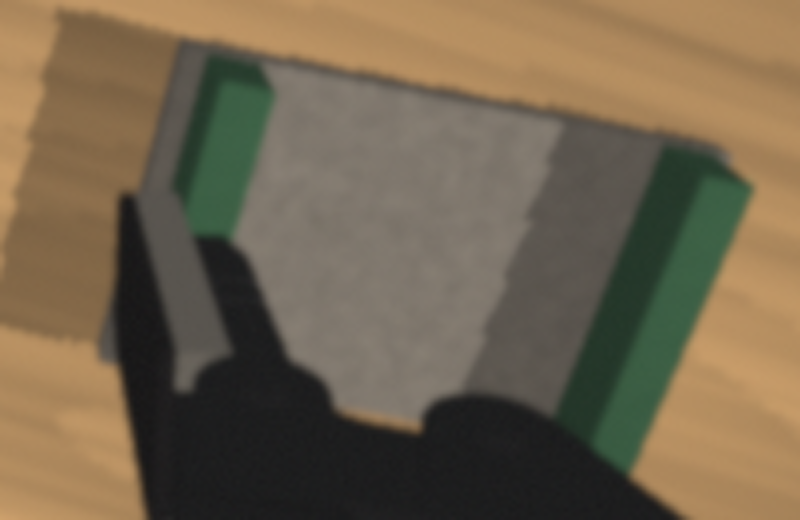

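```bash
python3 - <<'E'
from h import *
import pickle
from scipy.optimize import least_squares
s,a=pickle.load(open('w1.pkl','rb'));W=cam('wrist',s);T=cam('top');S=cam('side')
def fit(obs,x0):
    def f(p):
        c,sn=np.cos(p[2]),np.sin(p[2]);out=[]
        for C,uv,M,w in obs:
            P=np.c_[p[0]+c*M[:,0]-sn*M[:,1],p[1]+sn*M[:,0]+c*M[:,1],M[:,2]]
            out.append(((proj(C,P)-uv)*w).ravel())
        return np.concatenate(out)
    q=least_squares(f,x0,loss='soft_l1');return q.x,f(q.x).reshape(-1,2)
M=np.array([[101,125,25],[101,-125,25],[-75,-125,25],[-75,125,25],[0,75,58],[0,-75,58],[82,0,62],[137,0,93],[0,0,82]],float)
u=np.array([[36,105],[757,242],[667,688],[30,575],[124,436],[563,518],[365,237],[365,55],[325,503]])/3.6+[130,65]
print(fit([(W,u,M,1)],[530,150,.14]))
Mt=M[[0,1,2,3,4,5,6]];ut=np.array([[72,155],[365,110],[395,318],[95,362],[133,260],[320,232],[213,150]])/5+[215,145]
print(fit([(T,ut,Mt,1)],[530,150,.14]))
Ms=M[[4,5,8]];us=np.r_[np.array([[275,515],[372,346]])/5+[205,170]]
print(fit([(S,us,M[[4,5]],1)],[530,150,.14]))
Mr=np.array([[65,72,40],[65,92,40],[65,-92,40],[65,-72,40],[65,100,12],[65,-100,12]],float)
ur=np.array([[272,95],[222,75],[752,188],[703,172],[180,40],[722,148]])/4+[330,200]
print('rest W',fit([(W,ur,Mr,1)],[509,-147,.14]))
Mr2=np.array([[65,82,40],[-65,82,40],[65,-82,40],[-65,-82,40]],float)
ur2=np.array([[485,205],[508,360],[690,178],[708,332]])/5+[215,145]
print('rest T',fit([(T,ur2,Mr2,1)],[509,-147,.14]))
Mr3=np.array([[65,-72,40],[65,-92,40],[-65,-92,40],[65,72,40],[65,92,40],[-65,92,40]],float)
E
```

```text
(array([528.979, 148.185,   0.148]), array([[-0.597, -1.739],
       [ 1.985,  0.25 ],
       [ 1.183,  1.099],
       [-0.607,  0.334],
       [ 0.18 ,  0.539],
       [ 0.273,  0.413],
       [ 0.611,  0.606],
       [-2.701, -1.032],
       [-0.443, -0.365]]))
(array([527.219, 148.817,   0.141]), array([[-1.175, -0.297],
       [ 0.509, -0.217],
       [ 0.533,  0.319],
       [-0.369,  0.609],
       [ 0.271,  0.096],
       [-0.047,  0.184],
       [-0.035, -0.809]]))
(array([524.025, 152.665,   0.145]), array([[-0.072,  0.276],
       [ 0.078, -0.328]]))
rest W (array([ 510.897, -148.442,    0.133]), array([[ 0.672, -1.787],
       [-1.744,  0.201],
       [ 0.479, -0.839],
       [-1.647,  0.257],
       [-0.132,  0.436],
       [ 2.313,  1.438]]))
rest T (array([ 509.527, -148.433,    0.126]), array([[ 0.352, -0.412],
       [-0.064,  0.267],
       [-0.623, -0.33 ],
       [ 0.268,  0.474]]))
```

{"name": "servo_tool", "arguments": {"series": [{"x": 21,"y": -26,"z": 10,"spin": 0.062,"gripper": 40},{"x": 21,"y": -26,"z": 15,"spin": 0.062,"gripper": 40},{"x": 21,"y": -26,"z": 15,"spin": 0.062,"gripper": 40},{"x": 21,"y": -26,"z": 15,"spin": 0,"gripper": 40},{"x": 0,"y": 0,"z": 20,"spin": 0,"gripper": 40},{"x": 0,"y": 0,"z": 0,"spin": 0,"gripper": 40}]}}

```text
time: 2.4
ee_pos: [662.2, 162.8, 193.4]
tool_rot: [0.998, 0.068, -0.006, -0.004]
ft_force: [-0.9, 0.0, -1.6]
grip_width: 0.402
```

```bash
cat > sh.py <<'E'
from h import *
import sys
# usage: sh.py x y z psi : remaining shift in tool axes
s=r.read_state();Rm=R.from_quat(s['tool_rot']).as_matrix()
psi=np.arctan2(Rm[1,0],Rm[0,0]);print('t',s['time'],'pos',s['ee_pos'],'psi',round(psi,4),'ztilt',Rm[:2,2],'F',s['ft_force'],'M',s['ft_torque'],'g',round(s['grip_width'],3),'q6',round(s['qpos'][5],3))
if len(sys.argv)>3:
    t=np.array(list(map(float,sys.argv[1:4])));print('tool shift',Rm.T@(t-s['ee_pos']))
    if len(sys.argv)>4: print('spin',psi-float(sys.argv[4]))
E
python3 sh.py 664 166 80 .145
```

```text
t 2.4 pos [662.174 162.791 193.374] psi 0.1352 ztilt [-0.012  0.007] F [-0.908  0.026 -1.629] M [ 0.004  0.037 -0.002] g 0.402 q6 1.632
tool shift [  3.466  -1.917 113.365]
spin -0.009755857614380331
```

```bash
python3 - <<'E'
from h import *
a=r.snapshot('wrist');s=r.read_state();crop(a,120,100,520,400,2,'pics/w2.png');W=cam('wrist',s)
print(proj(W,[[664,166,93],[664,166,51],[609.6,160.4,62]]), (proj(W,[[664,166,93]])-[120,100])*2)
E
```

```text
[[320.161 191.478]
 [320.988 179.239]
 [319.151 235.086]] [[400.321 182.955]]
```

View pics/w2.png

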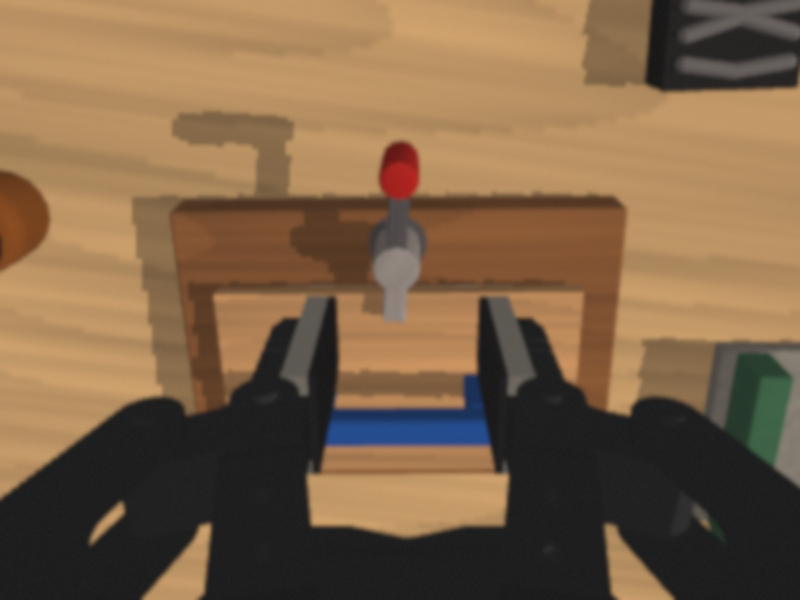

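Knob top appears at crop (400,181), matching its prediction (400,183), and it is centred between the pads; the lever leans very slightly clockwise. I'll descend over it.

{"name": "servo_tool", "arguments": {"series": [{"x": 1,"y": -0.5,"z": 28,"spin": 0,"gripper": 40},{"x": 1,"y": -0.5,"z": 28,"spin": 0,"gripper": 40},{"x": 1,"y": -0.5,"z": 28,"spin": 0,"gripper": 40},{"x": 0,"y": -0.5,"z": 24,"spin": 0,"gripper": 40},{"x": 0,"y": 0,"z": 0,"spin": 0,"gripper": 40}]}}

```text
time: 2.87
ee_pos: [669.4, 158.6, 95.4]
tool_rot: [0.998, 0.064, 0.002, -0.004]
ft_force: [-1.2, 0.0, -0.7]
grip_width: 0.398
```

```bash
python3 sh.py 664 166 80 .145
```

```text
t 2.8667 pos [669.446 158.607  95.423] psi 0.1284 ztilt [0.004 0.009] F [-1.241  0.034 -0.673] M [ 0.05   0.06  -0.015] g 0.398 q6 1.63
tool shift [-4.531 -7.903 15.466]
spin -0.016631167318895634
```

{"name": "servo_tool", "arguments": {"series": [{"x": -4,"y": -6,"z": 0,"spin": 0,"gripper": 40},{"x": 0,"y": 0,"z": 9,"spin": 0,"gripper": 40},{"x": 0,"y": 0,"z": 5,"spin": 0,"gripper": 40},{"x": 0,"y": 0,"z": 0,"spin": 0,"gripper": 40}]}}

```text
time: 3.2
ee_pos: [667.2, 161.1, 88.1]
tool_rot: [0.998, 0.062, 0.006, -0.004]
ft_force: [0.5, -0.1, 0.7]
grip_width: 0.402
```

```bash
python3 sh.py 664 166 80 .145
```

```text
t 3.2 pos [667.223 161.108  88.082] psi 0.1241 ztilt [0.011 0.009] F [ 0.496 -0.08   0.702] M [-0.014  0.006  0.021] g 0.402 q6 1.64
tool shift [-2.692 -5.189  8.091]
spin -0.0208919801155608
```

{"name": "servo_tool", "arguments": {"series": [{"x": -2,"y": -5,"z": 6,"spin": -0.02,"gripper": 40},{"x": -1,"y": -3,"z": 4,"spin": 0,"gripper": 40},{"x": 0,"y": 0,"z": 2,"spin": 0,"gripper": 40}]}}

```text
time: 3.45
ee_pos: [666.0, 169.7, 79.9]
tool_rot: [0.997, 0.073, 0.01, -0.005]
ft_force: [0.4, 0.6, 0.3]
grip_width: 0.404
```

```bash
python3 sh.py 664 166 80 .145; python3 -c "
from h import *
crop(r.snapshot('wrist'),180,150,460,350,2.8,'pics/w3.png')"
```

```text
t 3.45 pos [666.005 169.734  79.871] psi 0.1458 ztilt [0.018 0.011] F [0.355 0.595 0.35 ] M [ 0.044  0.034 -0.024] g 0.404 q6 1.63
tool shift [-2.523  3.402 -0.207]
spin 0.0007756056562400471
```

View pics/w3.png

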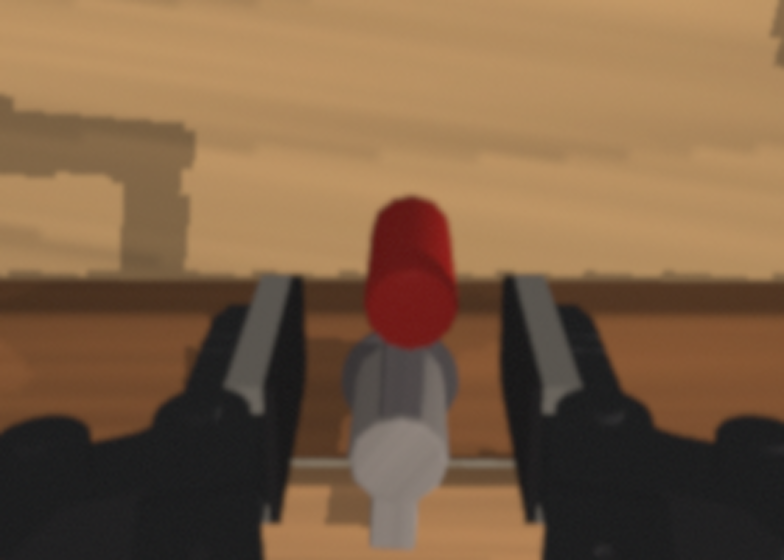

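{"name": "servo_tool", "arguments": {"series": [{"x": -2,"y": 6,"z": 0,"spin": 0,"gripper": 40},{"x": 0,"y": 5,"z": 0,"spin": 0,"gripper": 40},{"x": 0,"y": 4,"z": 0,"spin": 0,"gripper": 40}]}}

```text
time: 3.75
ee_pos: [665.7, 154.7, 79.2]
tool_rot: [0.997, 0.074, 0.009, -0.005]
ft_force: [-0.0, 0.1, 0.3]
grip_width: 0.395
```

```bash
python3 sh.py 664 166 80 .145
```

```text
t 3.75 pos [665.742 154.75   79.154] psi 0.1484 ztilt [0.018 0.011] F [-0.001  0.106  0.25 ] M [ 0.026 -0.078 -0.002] g 0.395 q6 1.606
tool shift [ -0.043 -11.391  -0.757]
spin 0.0034445287975232164
```

{"name": "servo_tool", "arguments": {"series": [{"x": 0,"y": 3,"z": 0,"spin": 0,"gripper": 40},{"x": 0,"y": 3,"z": 0,"spin": 0,"gripper": 40}]}}

```text
time: 3.92
ee_pos: [666.9, 147.4, 79.2]
tool_rot: [0.997, 0.074, 0.009, -0.005]
ft_force: [-0.3, -0.0, -0.2]
grip_width: 0.403
```

{"name": "servo_tool", "arguments": {"series": [{"x": 0,"y": 3,"z": 0,"spin": 0,"gripper": 40}]}}

```text
time: 4.0
ee_pos: [667.5, 143.8, 79.2]
tool_rot: [0.997, 0.074, 0.009, -0.005]
ft_force: [-0.4, 0.4, 1.2]
grip_width: 0.403
```

```bash
python3 sh.py 664 166 80 .145; python3 -c "
from h import *
crop(r.snapshot('wrist'),180,150,460,350,2.8,'pics/w4.png')"
```

```text
t 4.0 pos [667.482 143.781  79.233] psi 0.1473 ztilt [0.018 0.01 ] F [-0.428  0.43   1.183] M [ 0.01  -0.039 -0.014] g 0.403 q6 1.591
tool shift [ -0.168 -22.495  -0.598]
spin 0.002341477567461281
```

View pics/w4.png

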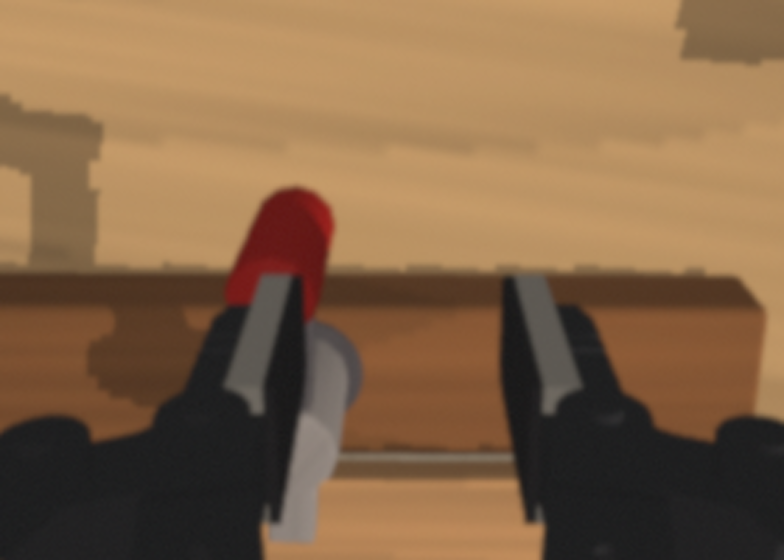

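```bash
python3 - <<'E'
from h import *
s=r.read_state();W=cam('wrist',s)
f=lambda P:(proj(W,P)-[180,150])*2.8
for th in(0,-.1,-.2,-.3,-.4):
    a=.145+th;k=np.array([609.6+55*np.cos(a),160.4+55*np.sin(a)])
    print(th,k,f([[*k,93],[*k,51]]).ravel())
print(f([[609.6,160.4,62],[609.6,160.4,25]]))
Rm=R.from_quat(s['tool_rot']).as_matrix()
for p in([11,-17,4],[-11,-17,4],[11,-17,-30],[11,17,4],[11,17,11]): print(p,f(s['ee_pos']+Rm@np.array(p)))
E
```

```text
0 [664.023 168.347] [257.668 300.453 287.    216.906]
-0.1 [664.544 162.874] [287.571 301.979 311.076 218.153]
-0.2 [664.517 157.377] [317.232 306.197 334.946 221.633]
-0.3 [663.941 151.909] [346.272 313.043 358.317 227.296]
-0.4 [662.821 146.527] [374.326 322.413 380.909 235.062]
[[288.884 453.679]
 [305.998 370.235]]
[11, -17, 4] [[311.419 210.672]]
[-11, -17, 4] [[314.624 309.876]]
[11, -17, -30] [[291.645 289.367]]
[11, 17, 4] [[482.576 210.734]]
[11, 17, 11] [[479.679 197.921]]
```

```bash
python3 - <<'E'
from h import *
a=r.snapshot('side');crop(a,170,150,330,270,5,'pics/s1.png')
S=cam('side');s=r.read_state();Rm=R.from_quat(s['tool_rot']).as_matrix()
for p in([0,0,0],[0,-17,11],[0,17,11],[0,0,-60]): print(p,(proj(S,s['ee_pos']+Rm@np.array(p))-[170,150])*5)
E
```

```text
[0, 0, 0] [[308.235 416.307]]
[0, -17, 11] [[297.472 447.054]]
[0, 17, 11] [[321.888 411.188]]
[0, 0, -60] [[299.557 345.08 ]]
```

View pics/s1.png

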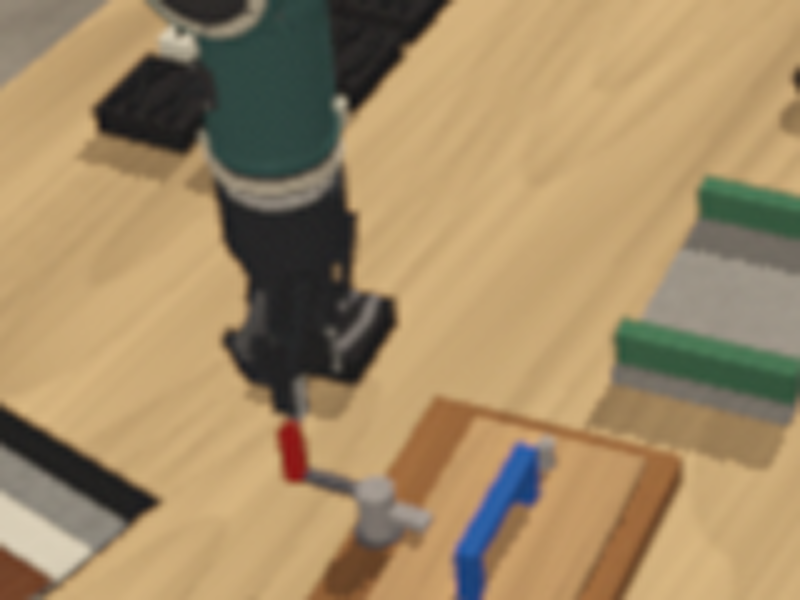

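The fingertips stand visibly above the knob (side crop tip (290,415), knob top (288,428)): the real tips are ~25 mm higher than the given geometry. Nothing was touched. Re-centre and lower more.

{"name": "servo_tool", "arguments": {"series": [{"x": 0,"y": -10,"z": -3,"spin": 0,"gripper": 40},{"x": 0,"y": -8,"z": 0,"spin": 0,"gripper": 40},{"x": 0,"y": -1,"z": 0,"spin": 0,"gripper": 40}]}}

```text
time: 4.35
ee_pos: [664.7, 163.3, 82.7]
tool_rot: [0.997, 0.072, 0.009, -0.005]
ft_force: [0.1, 0.1, 0.3]
grip_width: 0.401
```

```bash
python3 sh.py 664 166 54 .145
```

```text
t 4.35 pos [664.679 163.268  82.704] psi 0.1446 ztilt [0.018 0.011] F [0.124 0.095 0.292] M [-0.054 -0.052  0.   ] g 0.401 q6 1.623
tool shift [-0.829 -2.566 28.715]
spin -0.0003839425518781525
```

{"name": "servo_tool", "arguments": {"series": [{"x": 0,"y": -3,"z": 10,"spin": 0,"gripper": 40},{"x": 0,"y": -1,"z": 10,"spin": 0,"gripper": 40},{"x": 0,"y": 0,"z": 7,"spin": 0,"gripper": 40},{"x": 0,"y": 0,"z": 0,"spin": 0,"gripper": 40}]}}

```text
time: 4.68
ee_pos: [664.4, 170.7, 53.6]
tool_rot: [0.997, 0.074, 0.01, -0.005]
ft_force: [-0.4, 0.1, 0.1]
grip_width: 0.399
```

```bash
python3 sh.py 664 166 54 .145; python3 -c "
from h import *
crop(r.snapshot('wrist'),180,150,460,350,2.8,'pics/w5.png')
crop(r.snapshot('side'),170,150,330,270,5,'pics/s2.png')"
```

```text
t 4.6833 pos [664.428 170.737  53.637] psi 0.1481 ztilt [0.019 0.011] F [-0.384  0.125  0.058] M [-0.054  0.036 -0.054] g 0.399 q6 1.629
tool shift [-1.114  4.619 -0.425]
spin 0.0030725382900450293
```

View pics/w5.png

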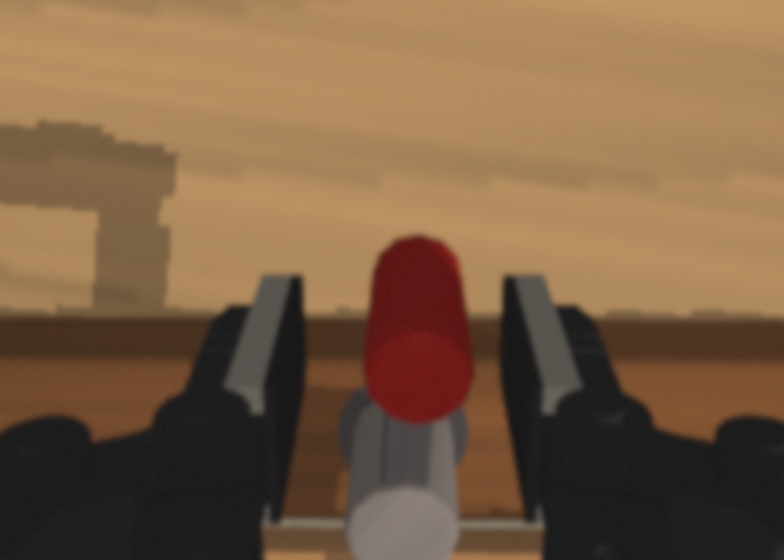

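View pics/s2.png

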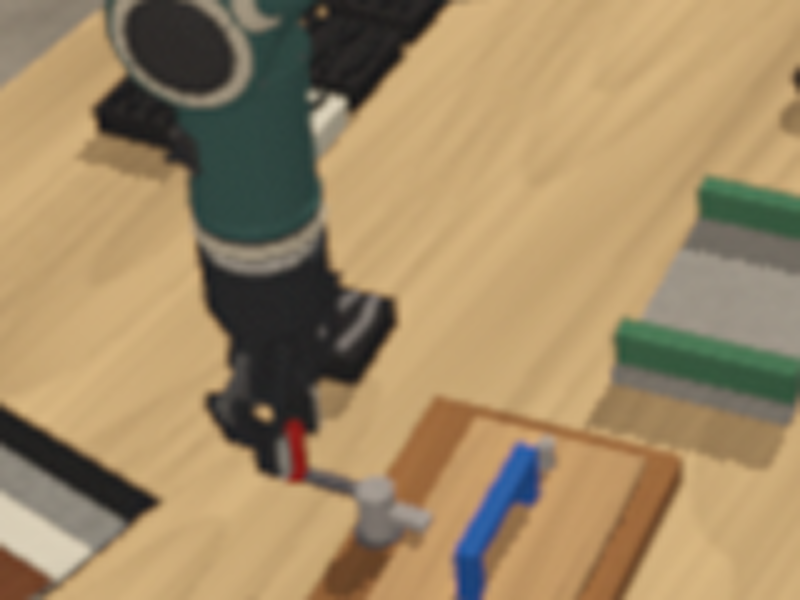

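{"name": "servo_tool", "arguments": {"series": [{"x": 0,"y": 5,"z": 0,"spin": 0,"gripper": 40},{"x": 0,"y": 5,"z": 0,"spin": 0,"gripper": 40}]}}

```text
time: 4.95
ee_pos: [666.7, 160.8, 54.6]
tool_rot: [0.997, 0.074, 0.01, -0.005]
ft_force: [-0.2, 0.3, -0.5]
grip_width: 0.403
```

{"name": "servo_tool", "arguments": {"series": [{"x": 0,"y": 3,"z": 0,"spin": 0,"gripper": 40},{"x": 0,"y": 2,"z": 0,"spin": 0,"gripper": 40}]}}

```text
time: 5.12
ee_pos: [667.9, 154.8, 54.9]
tool_rot: [0.997, 0.074, 0.011, -0.005]
ft_force: [-0.9, 2.2, -1.4]
grip_width: 0.401
```

{"name": "servo_tool", "arguments": {"series": [{"x": 0,"y": 2,"z": 0,"spin": 0,"gripper": 40}]}}

```text
time: 5.2
ee_pos: [668.2, 152.5, 54.9]
tool_rot: [0.997, 0.073, 0.011, -0.006]
ft_force: [-0.7, 1.0, -0.6]
grip_width: 0.4
```

```bash
python3 sh.py; python3 -c "
from h import *
crop(r.snapshot('wrist'),180,150,460,350,2.8,'pics/w6.png')"
```

```text
t 5.2 pos [668.188 152.456  54.924] psi 0.1469 ztilt [0.021 0.013] F [-0.727  1.017 -0.638] M [0.172 0.108 0.01 ] g 0.4 q6 1.601
```

View pics/w6.png

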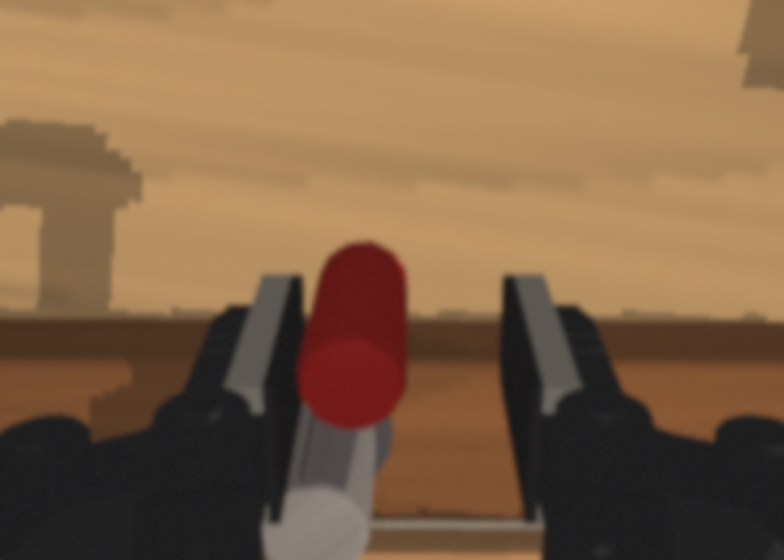

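Pad is now touching the knob (left pad edge at 303 px, knob 300–405). Press on a few mm and feel.

{"name": "servo_tool", "arguments": {"series": [{"x": 0,"y": 2.5,"z": 0,"spin": 0,"gripper": 40}]}}

```text
time: 5.33
ee_pos: [668.4, 149.6, 54.9]
tool_rot: [0.997, 0.073, 0.011, -0.006]
ft_force: [-1.0, 2.2, -1.2]
grip_width: 0.399
```

{"name": "servo_tool", "arguments": {"series": [{"x": 0,"y": 2.5,"z": 0,"spin": 0,"gripper": 40}]}}

```text
time: 5.42
ee_pos: [668.5, 146.9, 54.9]
tool_rot: [0.997, 0.073, 0.01, -0.006]
ft_force: [-1.1, 1.1, -0.1]
grip_width: 0.397
```

{"name": "servo_tool", "arguments": {"series": [{"x": 0,"y": 2.5,"z": 0,"spin": 0,"gripper": 40}]}}

```text
time: 5.5
ee_pos: [668.5, 144.3, 54.9]
tool_rot: [0.997, 0.073, 0.01, -0.006]
ft_force: [-2.1, 1.8, 0.2]
grip_width: 0.399
```

It gives clockwise at a steady ~2 N. Continue along the arc.

```bash
cat > arc.py <<'E'
from h import *
import sys
s=r.read_state();Rm=R.from_quat(s['tool_rot']).as_matrix();psi=np.arctan2(Rm[1,0],Rm[0,0])
p=s['ee_pos'][:2];ty=lambda q:np.array([np.sin(q),-np.cos(q)]);tx=lambda q:np.array([np.cos(q),np.sin(q)])
piv=np.array([609.6,160.4]);k=p-8*ty(psi);d=k-piv;phi=np.arctan2(d[1],d[0])
print('phi',phi,'th',phi-.145,'rad',np.hypot(*d),'psi',psi,'q6',s['qpos'][5])
n=int(sys.argv[1]);dphi=float(sys.argv[2]);pend=float(sys.argv[3])
q=psi;cur=p
for i in range(n):
    phi-=dphi;nq=max(pend,q-.07)
    K=piv+55*np.array([np.cos(phi),np.sin(phi)]);t=K+8*ty(nq);dd=t-cur
    print(f'x {dd@tx(q):.1f} y {dd@ty(q):.1f} spin {q-nq:.3f}  phi {phi:.2f} psi {nq:.2f}');cur=t;q=nq
E
python3 arc.py 8 .09 -.6
```

```text
phi -0.1401288867574281 th -0.2851288867574281 rad 58.294856226553605 psi 0.14665299899429962 q6 1.5889422735993763
x -5.3 y 3.7 spin 0.070  phi -0.23 psi 0.08
x -2.3 y 4.6 spin 0.070  phi -0.32 psi 0.01
x -2.4 y 4.6 spin 0.070  phi -0.41 psi -0.06
x -2.4 y 4.6 spin 0.070  phi -0.50 psi -0.13
x -2.5 y 4.5 spin 0.070  phi -0.59 psi -0.20
x -2.6 y 4.5 spin 0.070  phi -0.68 psi -0.27
x -2.7 y 4.4 spin 0.070  phi -0.77 psi -0.34
x -2.8 y 4.4 spin 0.070  phi -0.86 psi -0.41
```

{"name": "servo_tool", "arguments": {"series": [{"x": -2.5,"y": 4.2,"z": 0,"spin": 0.07,"gripper": 40},{"x": -2.5,"y": 4.6,"z": 0,"spin": 0.07,"gripper": 40},{"x": -2.5,"y": 4.6,"z": 0,"spin": 0.07,"gripper": 40}]}}

```text
time: 5.75
ee_pos: [662.8, 130.5, 54.8]
tool_rot: [0.999, -0.035, 0.01, -0.007]
ft_force: [-0.2, 1.0, -1.2]
grip_width: 0.4
```

```bash
python3 arc.py 4 .09 -.6; python3 sh.py
```

```text
phi -0.38804439204285246 th -0.5330443920428525 rad 58.04600031787524 psi -0.07020069758865505 q6 1.7854685660445206
x -5.2 y 3.7 spin 0.070  phi -0.48 psi -0.14
x -2.4 y 4.6 spin 0.070  phi -0.57 psi -0.21
x -2.5 y 4.5 spin 0.070  phi -0.66 psi -0.28
x -2.6 y 4.5 spin 0.070  phi -0.75 psi -0.35
t 5.75 pos [662.769 130.456  54.842] psi -0.0702 ztilt [0.02  0.014] F [-0.156  1.046 -1.203] M [0.336 0.133 0.001] g 0.4 q6 1.785
```

{"name": "servo_tool", "arguments": {"series": [{"x": -3.2,"y": 4.4,"z": 0.5,"spin": 0.07,"gripper": 40},{"x": -2.8,"y": 4.6,"z": 0,"spin": 0.07,"gripper": 40},{"x": -2.8,"y": 4.6,"z": 0,"spin": 0.07,"gripper": 40},{"x": -2.8,"y": 4.6,"z": 0,"spin": 0.07,"gripper": 40}]}}

```text
time: 6.08
ee_pos: [649.6, 114.2, 54.9]
tool_rot: [0.983, -0.181, 0.011, -0.01]
ft_force: [-0.0, 2.2, -2.4]
grip_width: 0.399
```

```bash
python3 arc.py 6 .09 -.6; python3 sh.py; python3 -c "
from h import *
crop(r.snapshot('wrist'),180,150,460,350,2.8,'pics/w7.png')"
```

```text
phi -0.7345544373551184 th -0.8795544373551184 rad 57.77086930899772 psi -0.36491279646550845 q6 2.056792393332201
x -5.1 y 3.5 spin 0.070  phi -0.82 psi -0.43
x -2.6 y 4.5 spin 0.070  phi -0.91 psi -0.50
x -2.7 y 4.4 spin 0.070  phi -1.00 psi -0.57
x -2.5 y 4.4 spin 0.025  phi -1.09 psi -0.60
x -2.5 y 4.2 spin 0.000  phi -1.18 psi -0.60
x -2.9 y 4.0 spin 0.000  phi -1.27 psi -0.60
t 6.0833 pos [649.619 114.205  54.915] psi -0.3649 ztilt [0.025 0.015] F [-0.003  2.246 -2.396] M [0.338 0.088 0.036] g 0.399 q6 2.057
```

View pics/w7.png

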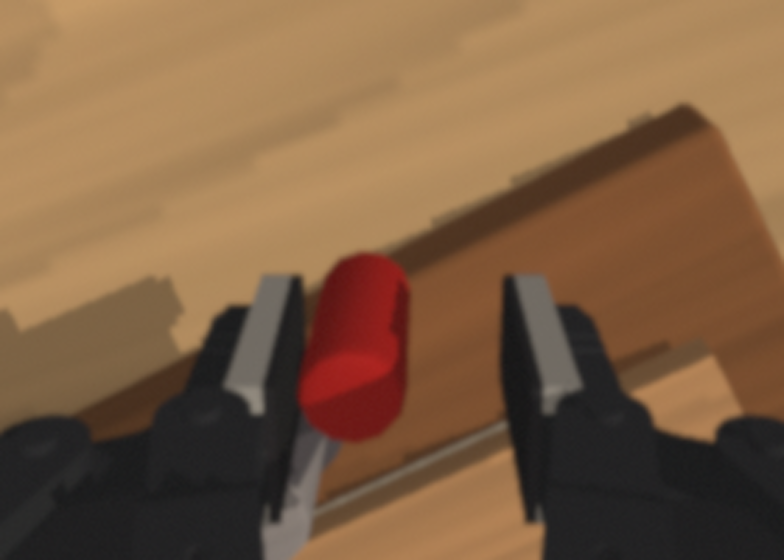

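{"name": "servo_tool", "arguments": {"series": [{"x": -3.2,"y": 4.4,"z": 0,"spin": 0.07,"gripper": 40},{"x": -2.8,"y": 4.5,"z": 0,"spin": 0.07,"gripper": 40},{"x": -2.8,"y": 4.4,"z": 0,"spin": 0.07,"gripper": 40},{"x": -3,"y": 4.4,"z": 0,"spin": 0.03,"gripper": 40},{"x": -3,"y": 4.2,"z": 0,"spin": 0,"gripper": 40}]}}

```text
time: 6.55
ee_pos: [629.1, 101.3, 55.8]
tool_rot: [0.953, -0.301, 0.013, -0.012]
ft_force: [2.0, 0.6, -0.5]
grip_width: 0.399
```

```bash
python3 arc.py 4 .09 -.6; python3 sh.py; python3 -c "
from h import *
crop(r.snapshot('wrist'),180,150,460,350,2.8,'pics/w8.png')"
```

```text
phi -1.1418653811469743 th -1.2868653811469744 rad 57.83250117394547 psi -0.6127087843895836 q6 2.2880922233893037
x -5.0 y 2.7 spin -0.013  phi -1.23 psi -0.60
x -3.1 y 3.9 spin 0.000  phi -1.32 psi -0.60
x -3.4 y 3.6 spin 0.000  phi -1.41 psi -0.60
x -3.7 y 3.2 spin 0.000  phi -1.50 psi -0.60
t 6.55 pos [629.052 101.262  55.812] psi -0.6127 ztilt [0.032 0.016] F [ 1.968  0.56  -0.534] M [ 0.1   -0.199 -0.037] g 0.399 q6 2.288
```

View pics/w8.png

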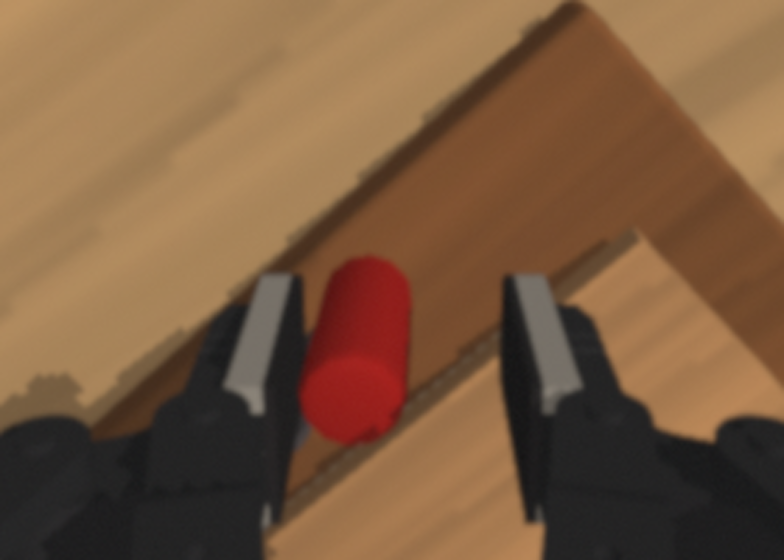

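{"name": "servo_tool", "arguments": {"series": [{"x": -3.4,"y": 3.8,"z": 0,"spin": 0.03,"gripper": 40},{"x": -3.4,"y": 3.8,"z": 0,"spin": 0.03,"gripper": 40}]}}

```text
time: 6.77
ee_pos: [620.0, 98.6, 56.4]
tool_rot: [0.944, -0.328, 0.014, -0.013]
ft_force: [1.7, 0.7, -1.5]
grip_width: 0.401
```

{"name": "servo_tool", "arguments": {"series": [{"x": -2.5,"y": 2,"z": 0,"spin": 0,"gripper": 40}]}}

```text
time: 6.85
ee_pos: [617.3, 98.3, 56.7]
tool_rot: [0.945, -0.328, 0.015, -0.013]
ft_force: [0.8, -0.4, -1.4]
grip_width: 0.4
```

```bash
python3 arc.py 1 .09 -.6; python3 sh.py
```

```text
phi -1.3480931843739354 th -1.4930931843739355 rad 57.22198549583341 psi -0.6683004897717746 q6 2.341888154484155
x -4.5 y 2.3 spin -0.068  phi -1.44 psi -0.60
t 6.85 pos [617.281  98.312  56.709] psi -0.6683 ztilt [0.036 0.016] F [ 0.776 -0.424 -1.384] M [ 0.144 -0.179 -0.038] g 0.4 q6 2.342
```

{"name": "servo_tool", "arguments": {"series": [{"x": 0,"y": -6,"z": 0,"spin": 0,"gripper": 40},{"x": 0,"y": -4,"z": 0,"spin": 0,"gripper": 40},{"x": 0,"y": 0,"z": -15,"spin": 0,"gripper": 40},{"x": 0,"y": 0,"z": -30,"spin": 0,"gripper": 40},{"x": 0,"y": 0,"z": -40,"spin": 0,"gripper": 40},{"x": 0,"y": 0,"z": -40,"spin": 0,"gripper": 50},{"x": 0,"y": 0,"z": 0,"spin": 0,"gripper": 50}]}}

```text
time: 7.43
ee_pos: [617.4, 105.4, 182.8]
tool_rot: [0.947, -0.322, 0.01, -0.01]
ft_force: [2.4, 1.2, 1.5]
grip_width: 0.498
```

```bash
python3 sh.py 528.5 148.5 200 1.716;python3 -c "
from h import *
crop(r.snapshot('wrist'),0,0,640,400,1.25,'pics/w9.png')"
```

```text
t 7.4333 pos [617.443 105.393 182.824] psi -0.6567 ztilt [0.026 0.013] F [2.354 1.22  1.47 ] M [ 0.035 -0.061 -0.044] g 0.498 q6 2.347
tool shift [-96.539  19.678 -18.897]
spin -2.372683238169058
```

View pics/w9.png

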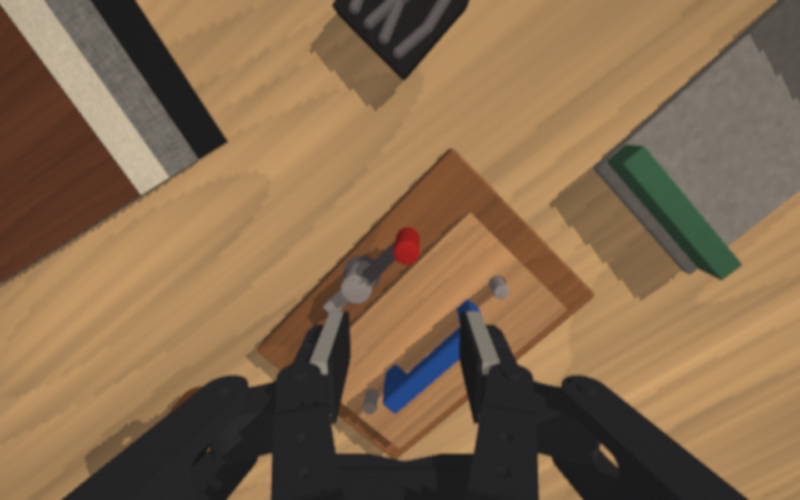

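{"name": "servo_tool", "arguments": {"series": [{"x": 0,"y": 0,"z": -2,"spin": -0.125,"gripper": 60},{"x": 0,"y": 0,"z": -2,"spin": -0.125,"gripper": 60},{"x": 0,"y": 0,"z": -2,"spin": -0.125,"gripper": 60},{"x": 0,"y": 0,"z": -2,"spin": -0.125,"gripper": 60},{"x": 0,"y": 0,"z": -2,"spin": -0.125,"gripper": 60},{"x": 0,"y": 0,"z": -2,"spin": -0.125,"gripper": 60},{"x": 0,"y": 0,"z": -2,"spin": -0.125,"gripper": 60},{"x": 0,"y": 0,"z": -2,"spin": -0.125,"gripper": 60},{"x": 0,"y": 0,"z": 0,"spin": -0.125,"gripper": 60},{"x": 0,"y": 0,"z": 0,"spin": -0.125,"gripper": 60},{"x": 0,"y": 0,"z": 0,"spin": -0.125,"gripper": 60},{"x": 0,"y": 0,"z": 0,"spin": -0.125,"gripper": 60}]}}

```text
time: 8.48
ee_pos: [613.6, 107.2, 185.1]
tool_rot: [0.911, 0.412, 0.005, -0.002]
ft_force: [0.6, -0.4, -0.4]
grip_width: 0.597
```

```bash
python3 sh.py 528.5 148.5 200 1.716
```

```text
t 8.4833 pos [613.641 107.231 185.103] psi 0.8486 ztilt [0.007 0.009] F [ 0.591 -0.375 -0.429] M [0.014 0.015 0.024] g 0.597 q6 0.848
tool shift [-25.145 -91.167 -15.176]
spin -0.8674248300767805
```

{"name": "servo_tool", "arguments": {"series": [{"x": -2,"y": -12,"z": -1,"spin": -0.125,"gripper": 60},{"x": -1,"y": -12,"z": -1,"spin": -0.125,"gripper": 60},{"x": 0,"y": -12,"z": -1,"spin": -0.125,"gripper": 60},{"x": 2,"y": -12,"z": -1,"spin": -0.125,"gripper": 60},{"x": 4,"y": -12,"z": -1,"spin": -0.125,"gripper": 60},{"x": 5,"y": -12,"z": -1,"spin": -0.125,"gripper": 60},{"x": 5,"y": -12,"z": -1,"spin": -0.11,"gripper": 60},{"x": 0,"y": 0,"z": 0,"spin": 0,"gripper": 60}]}}

```text
time: 9.15
ee_pos: [531.2, 149.9, 181.2]
tool_rot: [0.652, 0.758, -0.001, -0.005]
ft_force: [-0.4, 0.2, 0.4]
grip_width: 0.601
```

```bash
python3 sh.py 528.5 148.5 185 1.716
```

```text
t 9.15 pos [531.172 149.888 181.167] psi 1.7212 ztilt [-0.008  0.004] F [-0.365  0.173  0.389] M [-0.01  -0.013  0.006] g 0.601 q6 0.073
tool shift [-0.951 -2.879 -3.816]
spin 0.00516378001045803
```

```bash
python3 - <<'E'
from h import *
import pickle
a=r.snapshot('wrist');s=r.read_state();pickle.dump((s,a),open('w10.pkl','wb'))
crop(a,80,80,560,400,1.65,'pics/w10.png');W=cam('wrist',s)
x=528.5;y=148.5;c,sn=np.cos(.145),np.sin(.145)
M=np.array([[8,50,82],[-8,50,82],[8,-50,82],[-8,-50,82],[0,75,58],[0,-75,58],[82,0,62],[82,-55,93]],float)
P=np.c_[x+c*M[:,0]-sn*M[:,1],y+sn*M[:,0]+c*M[:,1],M[:,2]]
print((proj(W,P)-[80,80])*1.65)
E
```

```text
[[410.895  90.075]
 [377.885  90.008]
 [409.695 277.84 ]
 [380.12  277.711]
 [395.194  35.716]
 [395.783 298.156]
 [545.123 179.271]
 [551.267 296.407]]
```

View pics/w10.png

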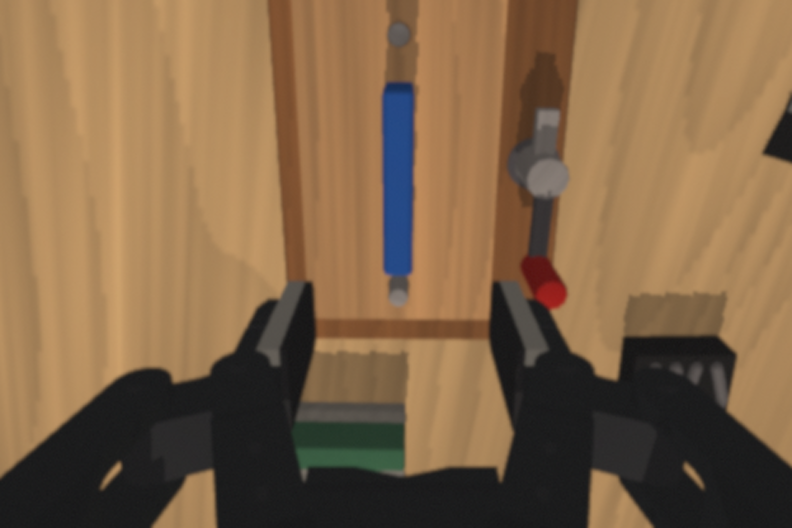

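Handle bar at crop x 384–412, y 85–273 – within ~1.5 mm of the prediction; lever lies parallel to jig y (open ~90°). Descend over the handle.

{"name": "servo_tool", "arguments": {"series": [{"x": 0,"y": -1,"z": 25,"spin": 0,"gripper": 45},{"x": 0,"y": 0,"z": 30,"spin": 0,"gripper": 45},{"x": 0,"y": 0,"z": 30,"spin": 0,"gripper": 45},{"x": 0,"y": 0,"z": 15,"spin": 0,"gripper": 45},{"x": 0,"y": 0,"z": 0,"spin": 0,"gripper": 45}]}}

```text
time: 9.62
ee_pos: [536.6, 149.9, 78.7]
tool_rot: [0.658, 0.753, 0.002, -0.001]
ft_force: [-0.1, -0.5, -0.0]
grip_width: 0.449
```

```bash
python3 sh.py 530 149 37 1.716; python3 - <<'E'
from h import *
a=r.snapshot('wrist');s=r.read_state()
crop(a,80,80,560,400,1.65,'pics/w11.png')
E
```

```text
t 9.6167 pos [536.565 149.906  78.662] psi 1.7045 ztilt [0.001 0.004] F [-0.091 -0.544 -0.003] M [ 0.01   0.002 -0.047] g 0.449 q6 0.089
tool shift [-0.182 -6.689 41.652]
spin -0.011479660661152913
```

View pics/w11.png

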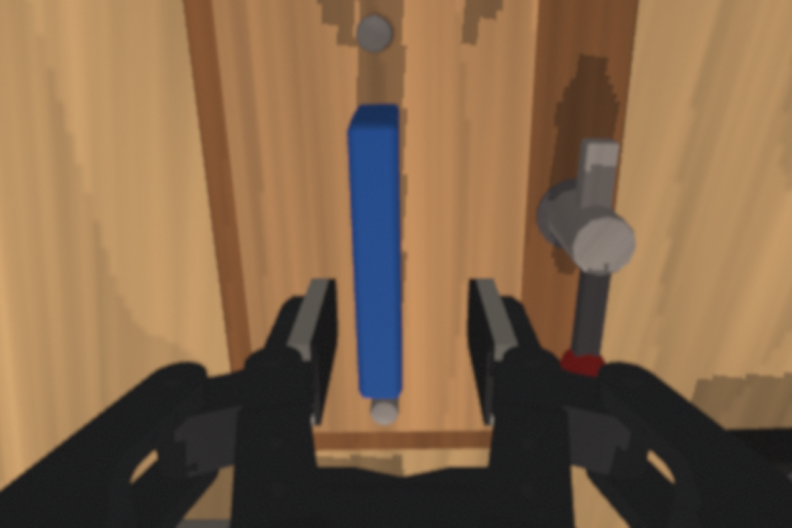

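{"name": "servo_tool", "arguments": {"series": [{"x": 0,"y": -5,"z": 2,"spin": -0.012,"gripper": 45},{"x": 0,"y": -3,"z": 8,"spin": 0,"gripper": 45},{"x": 0,"y": 0,"z": 4,"spin": 0,"gripper": 45},{"x": 0,"y": 0,"z": 0,"spin": 0,"gripper": 45}]}}

```text
time: 10.0
ee_pos: [532.1, 149.0, 67.7]
tool_rot: [0.655, 0.756, 0.004, 0.001]
ft_force: [0.7, -1.1, -0.3]
grip_width: 0.449
```

```bash
python3 sh.py 530 149 37 1.718
```

```text
t 10.0 pos [532.079 148.963  67.732] psi 1.7145 ztilt [0.007 0.005] F [ 0.714 -1.092 -0.332] M [ 0.015 -0.021  0.007] g 0.449 q6 0.08
tool shift [ 0.213 -2.277 30.718]
spin -0.0035359674062647173
```

{"name": "servo_tool", "arguments": {"series": [{"x": 0,"y": -3,"z": 10,"spin": -0.003,"gripper": 45},{"x": 0,"y": -1,"z": 10,"spin": 0,"gripper": 45},{"x": 0,"y": -1,"z": 8,"spin": 0,"gripper": 45},{"x": 0,"y": 0,"z": 0,"spin": 0,"gripper": 45}]}}

```text
time: 10.33
ee_pos: [529.1, 148.8, 39.8]
tool_rot: [0.653, 0.757, 0.006, 0.003]
ft_force: [-0.1, -0.8, 0.9]
grip_width: 0.453
```

```bash
python3 sh.py 530 149 37 1.718; python3 - <<'E'
from h import *
a=r.snapshot('wrist');s=r.read_state()
crop(a,80,80,560,400,1.65,'pics/w12.png')
crop(r.snapshot('side'),190,150,350,270,5,'pics/s12.png')
E
```

```text
t 10.3333 pos [529.073 148.781  39.751] psi 1.7173 ztilt [0.012 0.006] F [-0.147 -0.797  0.878] M [-0.007  0.027 -0.008] g 0.453 q6 0.078
tool shift [0.069 0.913 2.763]
spin -0.0007404834552402484
```

View pics/w12.png

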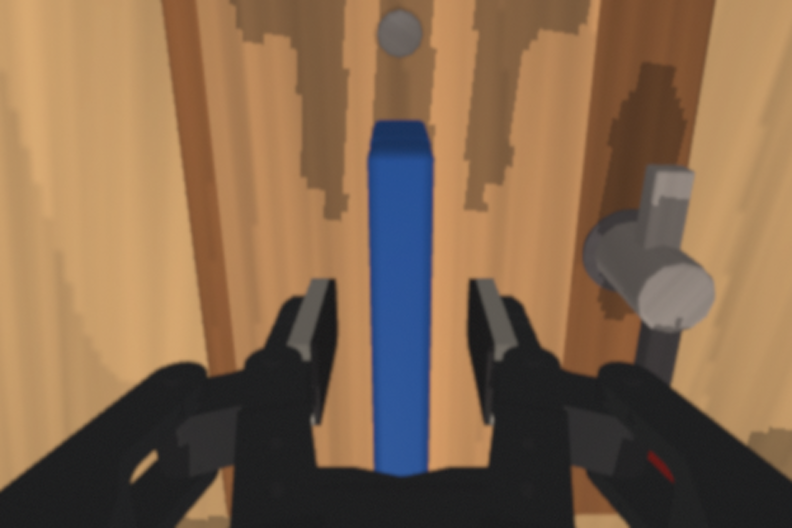

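View pics/s12.png

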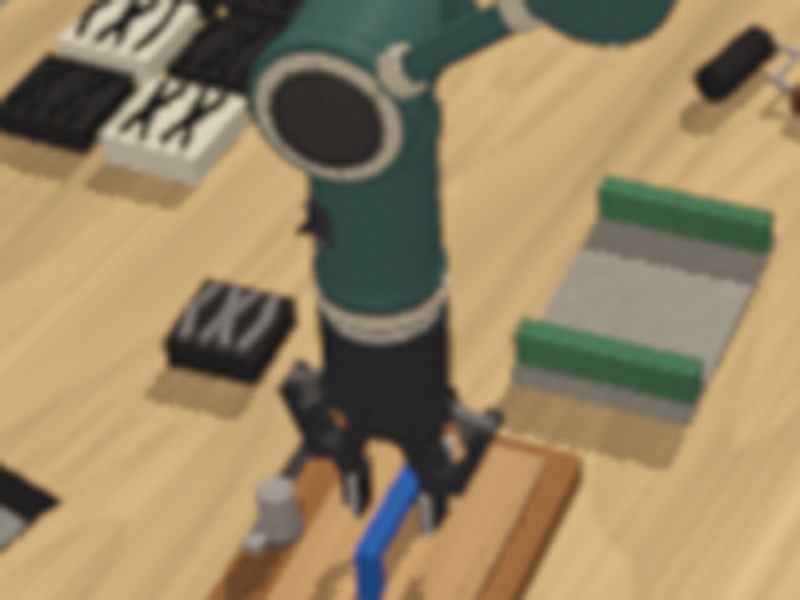

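{"name": "servo_tool", "arguments": {"series": [{"x": 0,"y": 0.5,"z": 4,"spin": 0,"gripper": 40},{"x": 0,"y": 0,"z": 3,"spin": 0,"gripper": 30},{"x": 0,"y": 0,"z": 0,"spin": 0,"gripper": 27}]}}

```text
time: 10.68
ee_pos: [531.8, 149.4, 34.2]
tool_rot: [0.653, 0.757, 0.008, 0.004]
ft_force: [-1.3, -0.3, -0.0]
grip_width: 0.269
```

```bash
python3 sh.py 530 149 35 1.718; python3 - <<'E'
from h import *
a=r.snapshot('wrist');s=r.read_state()
crop(a,80,80,560,400,1.65,'pics/w13.png')
crop(r.snapshot('side'),230,210,310,270,10,'pics/s13.png')
E
```

```text
t 10.6833 pos [531.83  149.415  34.212] psi 1.7173 ztilt [0.016 0.007] F [-1.35  -0.335 -0.008] M [-0.018  0.031 -0.005] g 0.269 q6 0.077
tool shift [-0.139 -1.857 -0.819]
spin -0.0006800365243722073
```

View pics/w13.png

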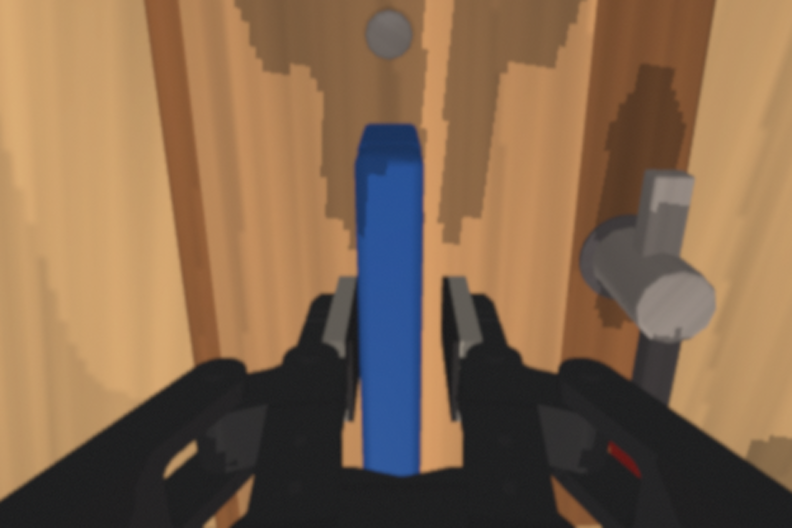

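View pics/s13.png

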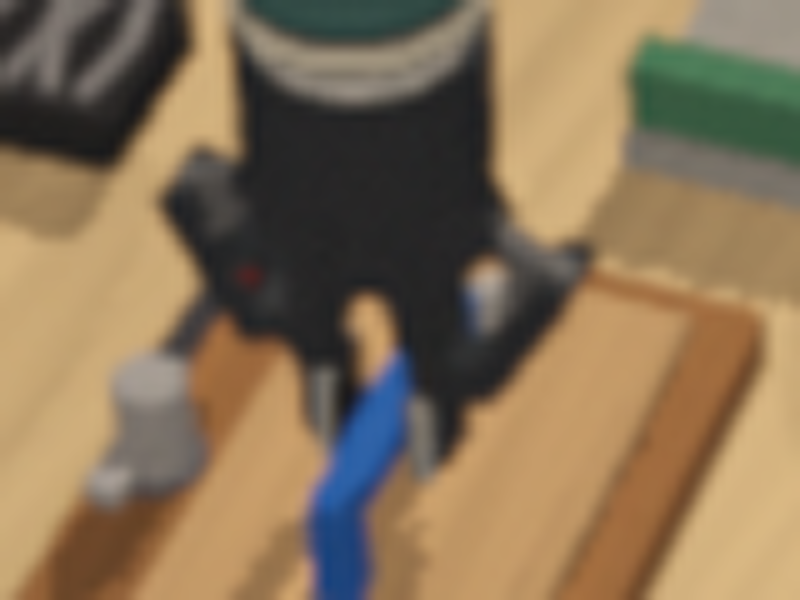

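{"name": "servo_tool", "arguments": {"series": [{"x": 0,"y": -3,"z": 0,"spin": 0,"gripper": 27},{"x": 0,"y": -0.5,"z": 0,"spin": 0,"gripper": 24},{"x": 0,"y": 0,"z": 0,"spin": 0,"gripper": 22}], "squeeze": 30}}

```text
time: 11.03
ee_pos: [528.8, 149.0, 35.1]
tool_rot: [0.653, 0.757, 0.008, 0.004]
ft_force: [-0.3, 0.9, 0.3]
grip_width: 0.219
```

{"name": "servo_tool", "arguments": {"series": [{"x": 0,"y": 0,"z": 0,"spin": 0,"gripper": 10},{"x": 0,"y": 0,"z": 0,"spin": 0,"gripper": 0},{"x": 0,"y": 0,"z": 0,"spin": 0,"gripper": 0}], "squeeze": 30}}

```text
time: 11.28
ee_pos: [529.0, 149.1, 35.3]
tool_rot: [0.653, 0.757, 0.009, 0.004]
ft_force: [1.1, 0.5, -1.1]
grip_width: 0.187
```

```bash
python3 sh.py 530 149 35 1.718
```

```text
t 11.2833 pos [528.982 149.081  35.272] psi 1.7174 ztilt [0.018 0.007] F [ 1.114  0.486 -1.086] M [-0.065  0.075  0.025] g 0.187 q6 0.078
tool shift [-0.23  0.99  0.29]
spin -0.0006269105546028442
```

{"name": "servo_tool", "arguments": {"series": [{"x": 0,"y": 0,"z": 0,"spin": 0,"gripper": 0},{"x": 0,"y": 0,"z": 0,"spin": 0,"gripper": 0},{"x": 0,"y": 0,"z": -2,"spin": 0,"gripper": 0},{"x": 0,"y": 0,"z": -3,"spin": 0,"gripper": 0}], "squeeze": 80}}

```text
time: 11.62
ee_pos: [527.9, 148.8, 38.6]
tool_rot: [0.653, 0.757, 0.008, 0.004]
ft_force: [4.8, 2.1, -8.7]
grip_width: 0.172
```

```bash
python3 sh.py 529 149.1 65 1.718
```

```text
t 11.6167 pos [527.936 148.811  38.592] psi 1.7173 ztilt [0.016 0.007] F [ 4.81   2.082 -8.746] M [ 0.303 -0.838  0.012] g 0.172 q6 0.078
tool shift [  0.254   1.544 -26.385]
spin -0.0007395371998057954
```

{"name": "servo_tool", "arguments": {"series": [{"x": 0.3,"y": 1,"z": -3,"spin": 0,"gripper": 0},{"x": 0,"y": 0.7,"z": -3,"spin": 0,"gripper": 0}]}}

```text
time: 11.78
ee_pos: [528.1, 148.9, 43.4]
tool_rot: [0.653, 0.757, 0.007, 0.003]
ft_force: [1.2, 0.7, -7.9]
grip_width: 0.169
```

```bash
python3 sh.py 529 149.1 65 1.718; python3 - <<'E'
from h import *
crop(r.snapshot('side'),230,210,330,285,8,'pics/s14.png')
E
```

```text
t 11.7833 pos [528.072 148.942  43.419] psi 1.7174 ztilt [0.013 0.006] F [ 1.194  0.66  -7.888] M [ 0.063 -0.259 -0.003] g 0.169 q6 0.078
tool shift [  0.114   1.245 -21.565]
spin -0.0006171364616152086
```

View pics/s14.png

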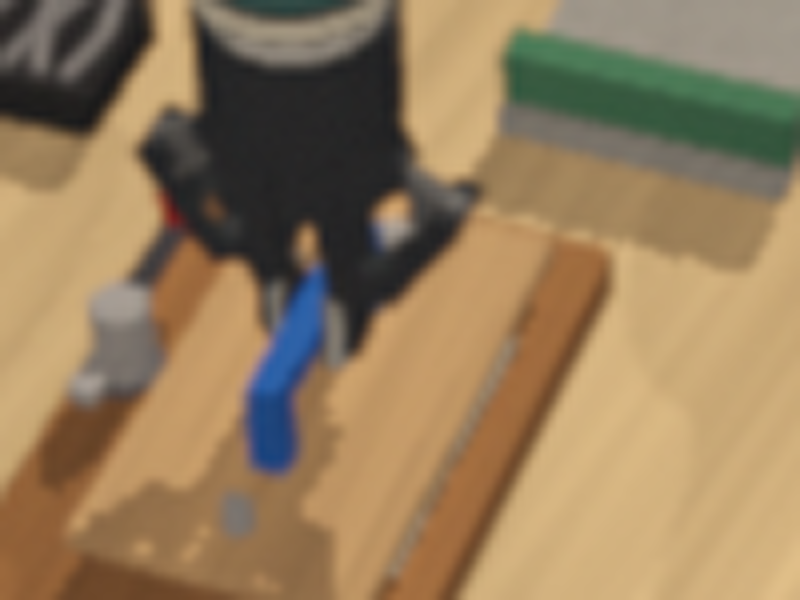

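{"name": "servo_tool", "arguments": {"series": [{"x": 0,"y": 0.4,"z": -4,"spin": 0,"gripper": 0},{"x": 0,"y": 0.3,"z": -4,"spin": 0,"gripper": 0},{"x": 0,"y": 0.3,"z": -4,"spin": 0,"gripper": 0}]}}

```text
time: 12.08
ee_pos: [528.1, 148.8, 55.7]
tool_rot: [0.653, 0.757, 0.006, 0.002]
ft_force: [1.7, 0.4, -6.3]
grip_width: 0.17
```

```bash
python3 sh.py 529 149.1 65 1.718
```

```text
t 12.0833 pos [528.107 148.82   55.684] psi 1.7173 ztilt [0.011 0.006] F [ 1.671  0.434 -6.34 ] M [ 0.013 -0.131  0.01 ] g 0.17 q6 0.078
tool shift [ 0.186  1.036 -9.304]
spin -0.0007393511045681311
```

{"name": "servo_tool", "arguments": {"series": [{"x": 0,"y": 0.4,"z": -4,"spin": 0,"gripper": 0},{"x": 0,"y": 0.3,"z": -4,"spin": 0,"gripper": 0},{"x": 0,"y": 0.3,"z": -5,"spin": 0,"gripper": 0},{"x": 0,"y": 0.3,"z": -6,"spin": 0,"gripper": 0},{"x": 0,"y": 0,"z": -8,"spin": 0,"gripper": 0},{"x": 0,"y": 0,"z": -10,"spin": 0,"gripper": 0},{"x": 0,"y": 0,"z": -10,"spin": 0,"gripper": 0},{"x": 0,"y": 0,"z": 0,"spin": 0,"gripper": 0}]}}

```text
time: 12.75
ee_pos: [527.6, 148.5, 109.1]
tool_rot: [0.653, 0.757, 0.005, 0.002]
ft_force: [0.6, 0.4, -4.5]
grip_width: 0.169
```

```bash
python3 sh.py 510.5 -148.5 105 1.703; python3 - <<'E'
from h import *
crop(r.snapshot('side'),200,150,360,270,5,'pics/s15.png')
crop(r.snapshot('wrist'),0,0,640,400,1.25,'pics/w15.png')
E
```

```text
t 12.75 pos [527.637 148.459 109.059] psi 1.7174 ztilt [0.009 0.005] F [ 0.598  0.375 -4.477] M [ 0.013 -0.092  0.034] g 0.169 q6 0.078
tool shift [-291.287  -60.344    2.302]
spin 0.014354746006848496
```

View pics/s15.png

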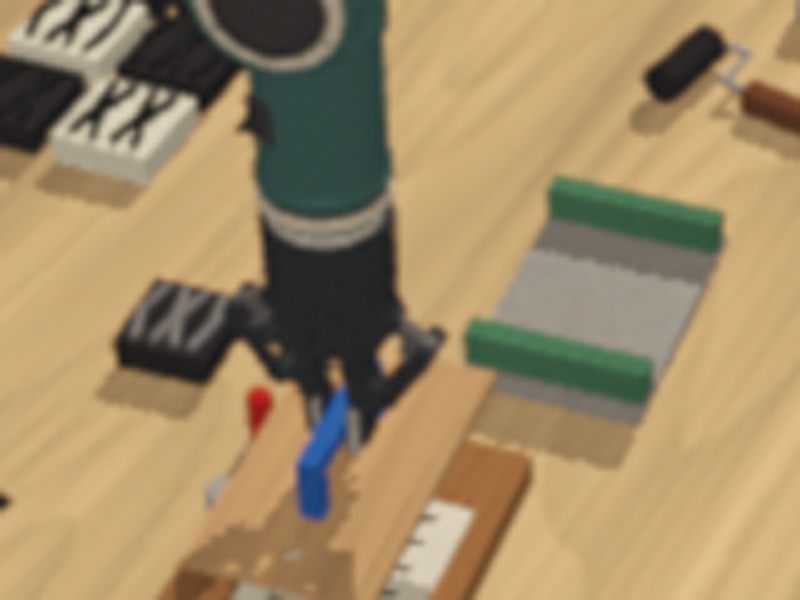

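View pics/w15.png

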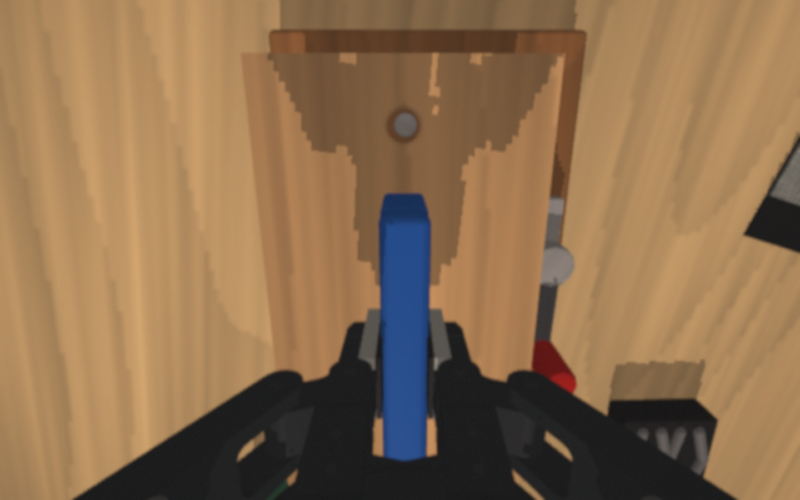

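{"name": "servo_tool", "arguments": {"series": [{"x": -6,"y": -1.2,"z": 0,"spin": 0,"gripper": 0},{"x": -14,"y": -2.9,"z": 0,"spin": 0.003,"gripper": 0},{"x": -22,"y": -4.6,"z": 0,"spin": 0.003,"gripper": 0},{"x": -22,"y": -4.6,"z": 0,"spin": 0.003,"gripper": 0},{"x": -22,"y": -4.6,"z": 0,"spin": 0.003,"gripper": 0},{"x": -22,"y": -4.6,"z": 0,"spin": 0.003,"gripper": 0},{"x": -22,"y": -4.6,"z": 0,"spin": 0,"gripper": 0},{"x": -22,"y": -4.6,"z": 0,"spin": 0,"gripper": 0}]}}

```text
time: 13.52
ee_pos: [510.8, -15.2, 101.8]
tool_rot: [0.657, 0.754, 0.001, -0.002]
ft_force: [0.0, -0.3, -5.9]
grip_width: 0.172
```

```bash
python3 sh.py 510.5 -148.5 105 1.703
```

```text
t 13.5167 pos [510.849 -15.231 101.802] psi 1.7086 ztilt [-0.001  0.003] F [ 0.034 -0.289 -5.902] M [ 0.032 -0.025 -0.01 ] g 0.172 q6 -0.221
tool shift [-131.945  -18.661   -3.643]
spin 0.005644240836702341
```

{"name": "servo_tool", "arguments": {"series": [{"x": -22,"y": -3,"z": -2,"spin": 0.003,"gripper": 0},{"x": -22,"y": -3,"z": -2,"spin": 0.003,"gripper": 0},{"x": -22,"y": -3,"z": 0,"spin": 0,"gripper": 0},{"x": -20,"y": -3,"z": 0,"spin": 0,"gripper": 0},{"x": -16,"y": -2,"z": 0,"spin": 0,"gripper": 0},{"x": -8,"y": -1,"z": 0,"spin": 0,"gripper": 0},{"x": -3,"y": 0,"z": 0,"spin": 0,"gripper": 0},{"x": 0,"y": 0,"z": 0,"spin": 0,"gripper": 0}]}}

```text
time: 14.18
ee_pos: [500.4, -146.6, 100.0]
tool_rot: [0.663, 0.749, -0.004, -0.005]
ft_force: [-0.4, -0.5, -5.5]
grip_width: 0.171
```

```bash
python3 sh.py 510.5 -148.5 105 1.703;  python3 - <<'E'
from h import *
crop(r.snapshot('top'),280,150,400,240,6.5,'pics/t16.png')
crop(r.snapshot('wrist'),0,0,640,400,1.25,'pics/w16.png')
E
```

```text
t 14.1833 pos [ 500.439 -146.613  100.032] psi 1.6929 ztilt [-0.013  0.001] F [-0.38  -0.464 -5.528] M [ 0.051  0.001 -0.052] g 0.171 q6 -0.451
tool shift [-3.086  9.691 -5.101]
spin -0.010076975284920797
```

View pics/t16.png

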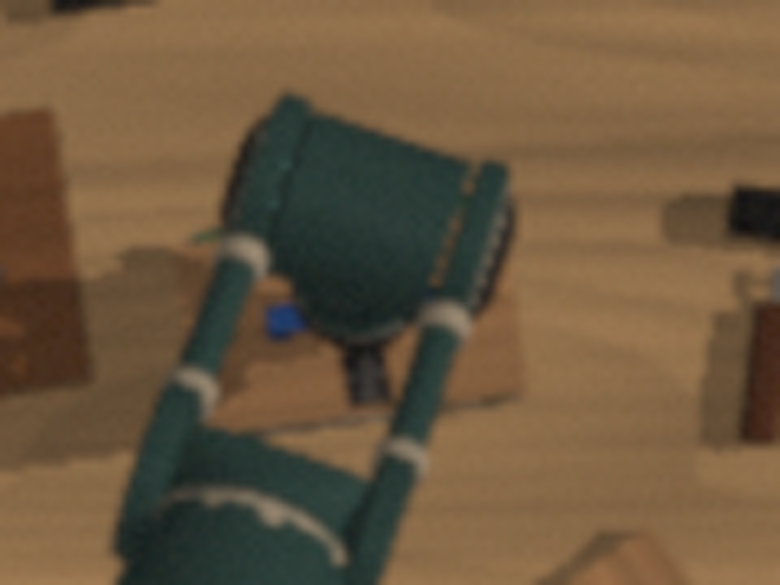

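View pics/w16.png

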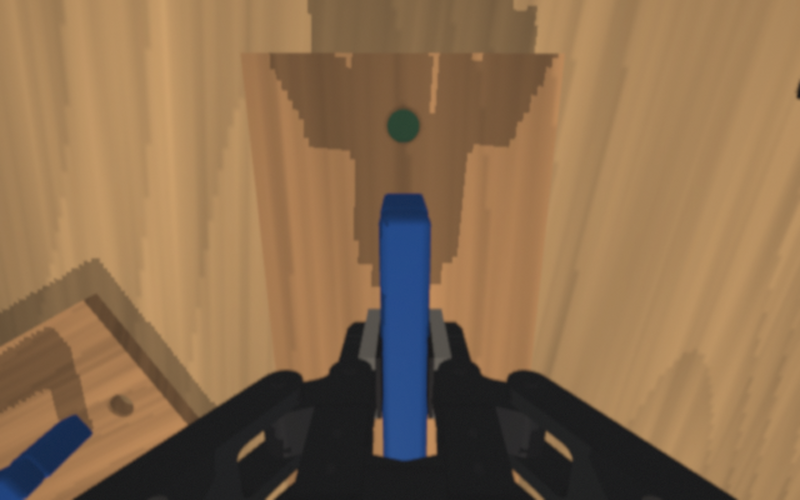

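```bash
python3 - <<'E'
from h import *
from scipy.optimize import least_squares
c=r.calibration('wrist');f=200/np.tan(np.radians(c['vertical_fov']/2));V=np.linalg.inv(np.array(c['tool_from_camera']));C=(f,c['cx'],c['cy'],V)
u=np.array([[243,54],[558,54],[403,125],[380,222],[430,222]])/1.25
# plate axes in tool: plate y = tool x, plate x = tool y, plate z = -tool z
M=np.array([[-58,100,14],[58,100,14],[0,75,14],[-8,50,57],[8,50,57]],float)
def P(p):
    R3=R.from_rotvec([p[4],p[5],p[3]]).as_matrix()
    T=np.c_[M[:,1],M[:,0],-M[:,2]]
    return T@R3.T+p[:3]
q=least_squares(lambda p:np.r_[(proj(C,P(p))-u).ravel(),p[4:]*200],[0,0,20,0,0,0]);print(q.x,q.fun)
E
```

```text
[ 0.088  0.353 12.844 -0.006  0.008  0.01 ] [-0.999  2.364  3.27   0.965 -0.198  2.578 -2.183 -2.232  0.464 -2.557
  1.63   2.063]
```

{"name": "servo_tool", "arguments": {"series": [{"x": -1.5,"y": 4,"z": 1,"spin": 0,"gripper": 0},{"x": -1,"y": 4,"z": 4,"spin": 0,"gripper": 0},{"x": 0,"y": 2,"z": 8,"spin": 0,"gripper": 0},{"x": 0,"y": 0,"z": 8,"spin": 0,"gripper": 0},{"x": 0,"y": 0,"z": 0,"spin": 0,"gripper": 0}]}}

```text
time: 14.7
ee_pos: [512.4, -143.0, 77.0]
tool_rot: [0.66, 0.751, -0.003, -0.005]
ft_force: [-0.2, 0.3, -6.0]
grip_width: 0.17
```

```bash
python3 sh.py 510.7 -148.2 46 1.696
```

```text
t 14.7 pos [ 512.392 -143.023   77.036] psi 1.6989 ztilt [-0.012  0.002] F [-0.245  0.314 -5.984] M [-0.015  0.053 -0.007] g 0.17 q6 -0.445
tool shift [-5.042 -1.974 31.042]
spin 0.002900056181220023
```

{"name": "servo_tool", "arguments": {"series": [{"x": -5,"y": -1.5,"z": 1,"spin": 0,"gripper": 0},{"x": -2,"y": -1,"z": 6,"spin": 0,"gripper": 0},{"x": 0,"y": 0,"z": 6,"spin": 0,"gripper": 0},{"x": 0,"y": 0,"z": 0,"spin": 0,"gripper": 0}]}}

```text
time: 15.03
ee_pos: [509.7, -149.8, 61.3]
tool_rot: [0.66, 0.752, -0.004, -0.007]
ft_force: [0.3, -0.0, -6.1]
grip_width: 0.175
```

```bash
python3 sh.py 510.7 -148.2 46 1.696; python3 - <<'E'
from h import *
crop(r.snapshot('side'),250,140,380,240,6.1,'pics/s17.png')
crop(r.snapshot('wrist'),0,0,640,400,1.25,'pics/w17.png')
E
```

```text
t 15.0333 pos [ 509.742 -149.8     61.332] psi 1.7009 ztilt [-0.015  0.003] F [ 0.269 -0.036 -6.089] M [ 0.024  0.012 -0.046] g 0.175 q6 -0.46
tool shift [ 1.385  1.375 15.321]
spin 0.0048672420944710915
```

View pics/s17.png

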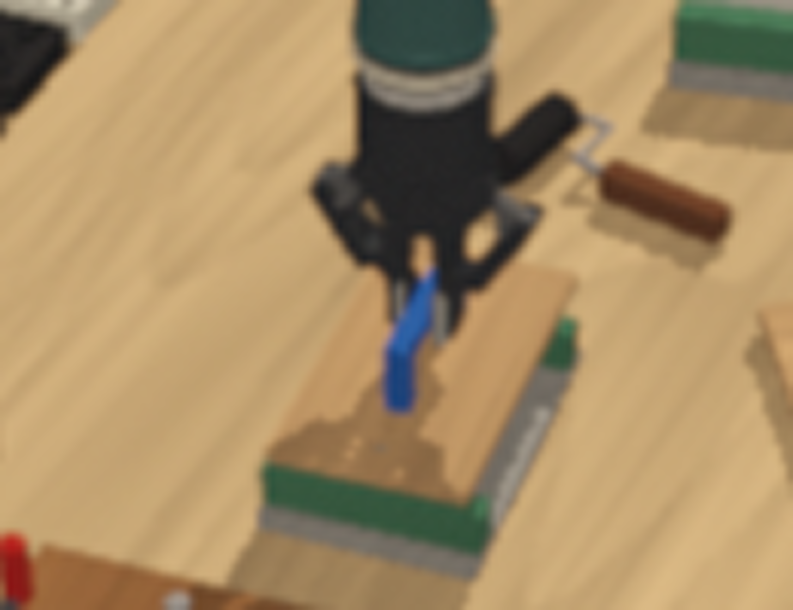

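View pics/w17.png

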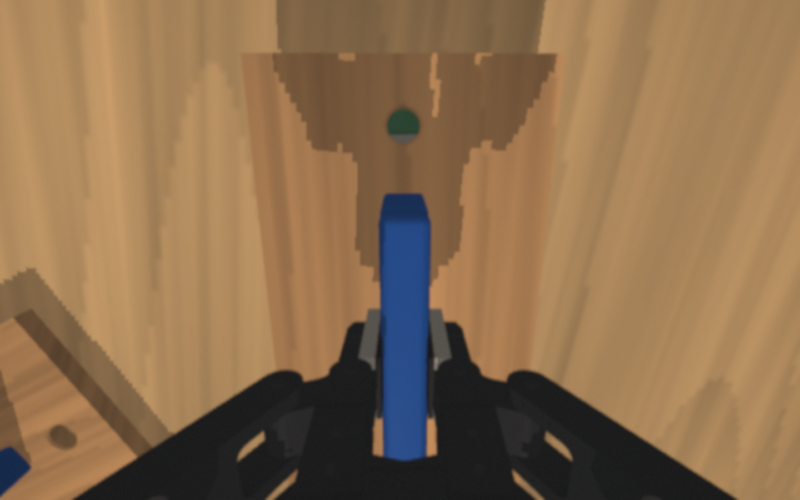

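```bash
python3 - <<'E'
from h import *
s=r.read_state();W=cam('wrist',s)
p=back(W,np.array([[403,134],[390,133],[416,133]])/1.25,40)
c,sn=np.cos(.13),np.sin(.13)
for ox,oy in((510.5,-148.5),):
    d=p[:,:2]-[ox,oy];print(np.c_[c*d[:,0]+sn*d[:,1],-sn*d[:,0]+c*d[:,1]])
# side: rest top model, plate model at current
S=cam('side')
def tr(M,x,y,t):
    c,s=np.cos(t),np.sin(t);return np.c_[x+c*M[:,0]-s*M[:,1],y+s*M[:,0]+c*M[:,1],M[:,2]]
z=lambda P:(proj(S,P)-[250,140])*6.1
print('rail',z(tr(np.array([[65,92,40],[-65,92,40],[-65,-72,40.]]),510.5,-148.5,.13)))
print('plate',z(tr(np.array([[58,100,65],[-58,100,65],[-58,-100,65.]]),509.7,-149.8,.13)))
E
```

```text
[[-0.649 70.849]
 [-6.389 71.268]
 [ 5.085 71.278]]
rail [[255.112 464.357]
 [479.021 519.806]
 [570.289 336.925]]
plate [[262.663 441.478]
 [465.037 491.142]
 [577.088 271.303]]
```

{"name": "servo_tool", "arguments": {"series": [{"x": 0.8,"y": 1,"z": 3,"spin": 0.004,"gripper": 0},{"x": 0.3,"y": 0.5,"z": 4,"spin": 0,"gripper": 0},{"x": 0,"y": 0,"z": 0,"spin": 0,"gripper": 0}]}}

```text
time: 15.38
ee_pos: [512.6, -149.0, 55.7]
tool_rot: [0.662, 0.75, -0.003, -0.005]
ft_force: [-0.5, -0.8, -5.1]
grip_width: 0.171
```

```bash
python3 sh.py 510.7 -148.8 46 1.696
```

```text
t 15.3833 pos [ 512.579 -149.013   55.693] psi 1.6957 ztilt [-0.011  0.002] F [-0.462 -0.78  -5.129] M [-0.02  -0.019 -0.012] g 0.171 q6 -0.452
tool shift [ 0.411 -1.73   9.715]
spin -0.0002527349867462725
```

{"name": "servo_tool", "arguments": {"series": [{"x": 0.3,"y": -1.5,"z": 2,"spin": 0,"gripper": 0},{"x": 0,"y": -0.3,"z": 3,"spin": 0,"gripper": 0}]}}

```text
time: 15.55
ee_pos: [511.4, -149.1, 51.1]
tool_rot: [0.661, 0.75, -0.003, -0.004]
ft_force: [-0.2, -0.1, -5.9]
grip_width: 0.172
```

{"name": "servo_tool", "arguments": {"series": [{"x": 0,"y": 0,"z": 2,"spin": 0,"gripper": 0}]}}

```text
time: 15.63
ee_pos: [511.3, -149.0, 48.9]
tool_rot: [0.661, 0.75, -0.003, -0.004]
ft_force: [0.8, 0.3, -5.3]
grip_width: 0.174
```

```bash
python3 sh.py 510.7 -148.8 46 1.696
```

```text
t 15.6333 pos [ 511.284 -149.011   48.892] psi 1.6961 ztilt [-0.01   0.002] F [ 0.818  0.26  -5.315] M [-0.071 -0.071 -0.007] g 0.174 q6 -0.453
tool shift [ 0.274 -0.525  2.898]
spin 8.3964158007932e-05
```

{"name": "servo_tool", "arguments": {"series": [{"x": 0,"y": -0.3,"z": 1.5,"spin": 0,"gripper": 0}]}}

```text
time: 15.72
ee_pos: [510.9, -149.0, 47.1]
tool_rot: [0.661, 0.75, -0.003, -0.004]
ft_force: [0.3, -0.7, -5.9]
grip_width: 0.169
```

{"name": "servo_tool", "arguments": {"series": [{"x": 0,"y": 0,"z": 1.5,"spin": 0,"gripper": 0}]}}

```text
time: 15.8
ee_pos: [510.3, -149.1, 45.8]
tool_rot: [0.661, 0.75, -0.003, -0.005]
ft_force: [-7.0, -0.9, 8.6]
grip_width: 0.172
```

```bash
python3 sh.py 510.7 -148.8 45 1.696
```

```text
t 15.8 pos [ 510.319 -149.071   45.833] psi 1.6963 ztilt [-0.011  0.002] F [-6.999 -0.946  8.63 ] M [ 0.144  0.69  -0.028] g 0.172 q6 -0.454
tool shift [0.219 0.421 0.829]
spin 0.0002865577048614121
```

Contact on the rails at the expected height (TCP 45.8). Check before release.

{"name": "servo_tool", "arguments": {"series": [{"x": 0,"y": 0,"z": 0,"spin": 0,"gripper": 0},{"x": 0,"y": 0,"z": 0,"spin": 0,"gripper": 0}], "squeeze": 25}}

```text
time: 15.97
ee_pos: [510.9, -149.1, 46.6]
tool_rot: [0.662, 0.75, -0.003, -0.004]
ft_force: [0.6, -0.4, -5.9]
grip_width: 0.173
```

```bash
python3 sh.py 510.7 -148.8 45 1.696; python3 - <<'E'
from h import *
crop(r.snapshot('side'),270,160,370,235,8,'pics/s18.png')
crop(r.snapshot('wrist'),160,0,480,240,2.5,'pics/w18.png')
E
```

```text
t 15.9667 pos [ 510.87  -149.05    46.599] psi 1.6959 ztilt [-0.01   0.002] F [ 0.581 -0.417 -5.945] M [ 0.043 -0.003  0.017] g 0.173 q6 -0.454
tool shift [ 0.264 -0.122  1.601]
spin -8.903073437904752e-05
```

View pics/s18.png

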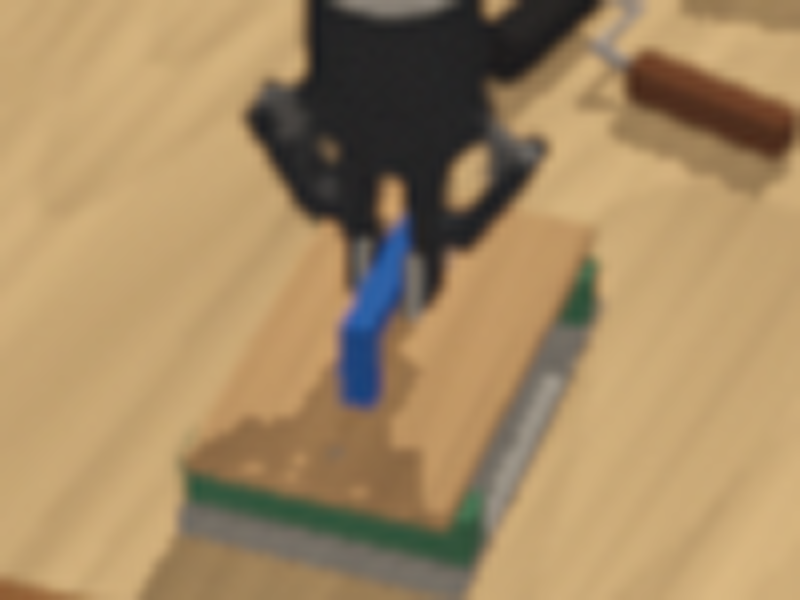

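View pics/w18.png

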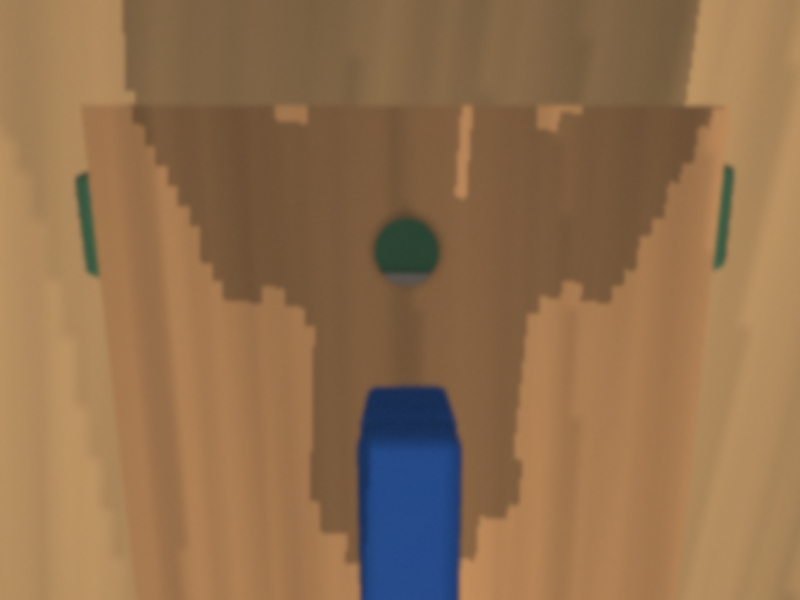

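Rail ends stick out evenly on both sides (78–95 and 715–735 px), with the hole above the near rail: centred. Press on gently and release.

{"name": "servo_tool", "arguments": {"series": [{"x": 0,"y": 0,"z": 1.2,"spin": 0,"gripper": 0},{"x": 0,"y": 0,"z": 0.8,"spin": 0,"gripper": 0},{"x": 0,"y": 0,"z": 0.6,"spin": 0,"gripper": 24},{"x": 0,"y": 0,"z": 0,"spin": 0,"gripper": 30},{"x": 0,"y": 0,"z": 0,"spin": 0,"gripper": 40},{"x": 0,"y": 0,"z": 0,"spin": 0,"gripper": 45}]}}

```text
time: 16.57
ee_pos: [514.3, -150.5, 48.0]
tool_rot: [0.661, 0.75, -0.002, -0.001]
ft_force: [0.1, 0.1, 1.0]
grip_width: 0.449
```

```bash
python3 sh.py; python3 - <<'E'
from h import *
crop(r.snapshot('side'),270,160,370,235,8,'pics/s19.png')
crop(r.snapshot('wrist'),80,0,560,360,1.6,'pics/w19.png')
E
```

```text
t 16.5667 pos [ 514.342 -150.515   48.021] psi 1.6963 ztilt [-0.004 -0.001] F [0.108 0.118 0.988] M [-0.004 -0.002 -0.   ] g 0.449 q6 -0.454
```

View pics/s19.png

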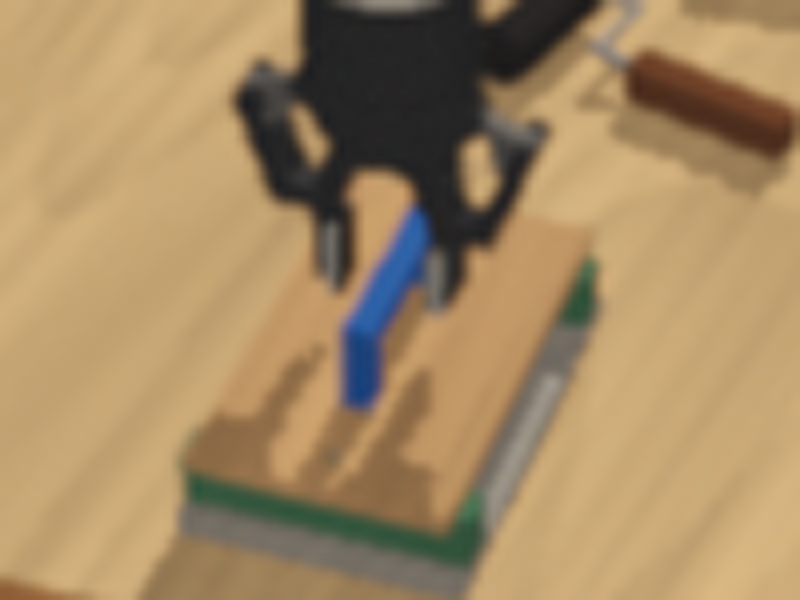

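View pics/w19.png

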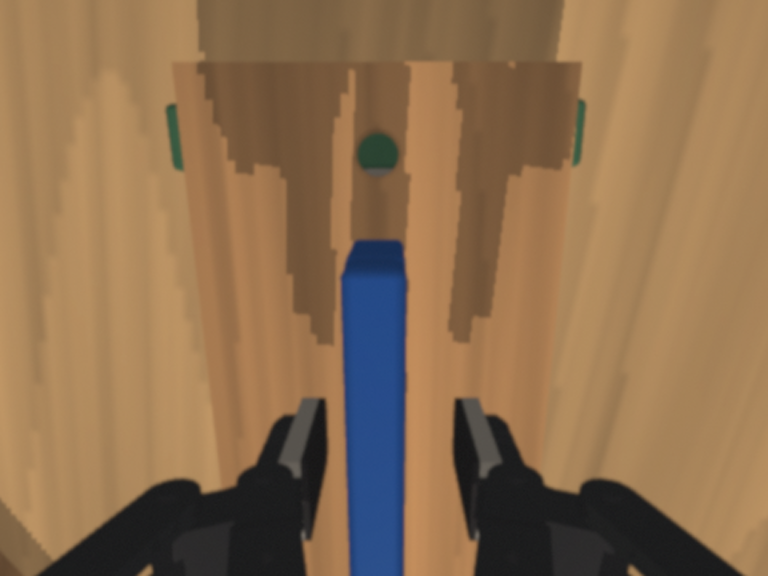

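{"name": "servo_tool", "arguments": {"series": [{"x": 0,"y": -2,"z": 0,"spin": 0,"gripper": 55},{"x": 0,"y": 0,"z": -8,"spin": 0,"gripper": 55},{"x": 0,"y": 0,"z": -15,"spin": 0,"gripper": 55},{"x": 0,"y": 0,"z": -30,"spin": 0,"gripper": 55},{"x": 0,"y": 0,"z": -35,"spin": 0,"gripper": 55},{"x": 0,"y": 0,"z": -35,"spin": 0,"gripper": 55},{"x": 0,"y": 0,"z": -35,"spin": 0,"gripper": 55},{"x": 0,"y": 0,"z": -20,"spin": 0,"gripper": 55},{"x": 0,"y": 0,"z": 0,"spin": 0,"gripper": 55}]}}

```text
time: 17.42
ee_pos: [509.5, -149.6, 233.9]
tool_rot: [0.661, 0.75, -0.003, -0.005]
ft_force: [0.3, -0.2, 0.7]
grip_width: 0.551
```

```bash
python3 sh.py; python3 - <<'E'
from h import *
s=r.read_state();a=r.snapshot('wrist');W=cam('wrist',s)
def tr(M,x,y,t):
    c,q=np.cos(t),np.sin(t);return np.c_[x+c*M[:,0]-q*M[:,1],y+q*M[:,0]+c*M[:,1],M[:,2]]
M=np.array([[58,100,49],[-58,100,49],[0,75,49],[8,50,92],[-8,50,92],[8,-50,92],[-8,-50,92]],float)
print((proj(W,tr(M,510.6,-148.8,.13)))*1.25)
crop(a,0,0,640,400,1.25,'pics/w20.png')
crop(r.snapshot('side'),190,140,390,290,4,'pics/s20.png')
E
```

```text
t 17.4167 pos [ 509.478 -149.643  233.898] psi 1.6961 ztilt [-0.011  0.001] F [ 0.348 -0.165  0.726] M [-0.054 -0.001  0.035] g 0.551 q6 -0.456
[[479.469  91.436]
 [335.067  92.213]
 [407.177 124.441]
 [417.812 160.043]
 [396.171 160.115]
 [417.087 285.533]
 [397.436 285.525]]
```

View pics/w20.png

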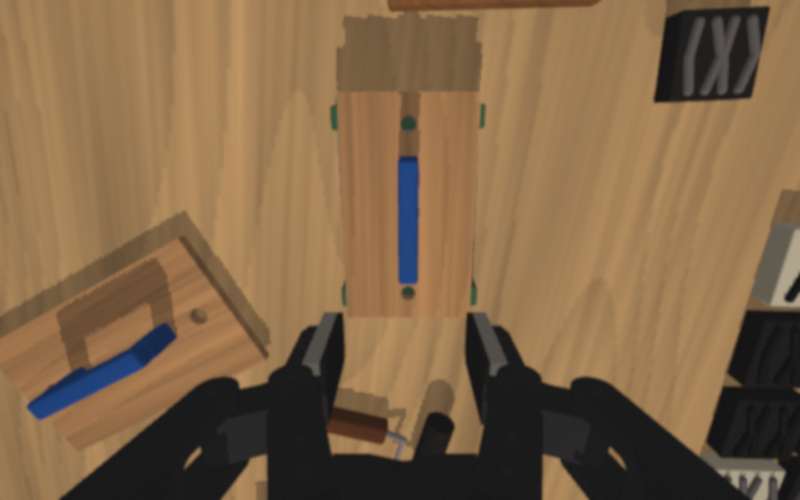

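View pics/s20.png

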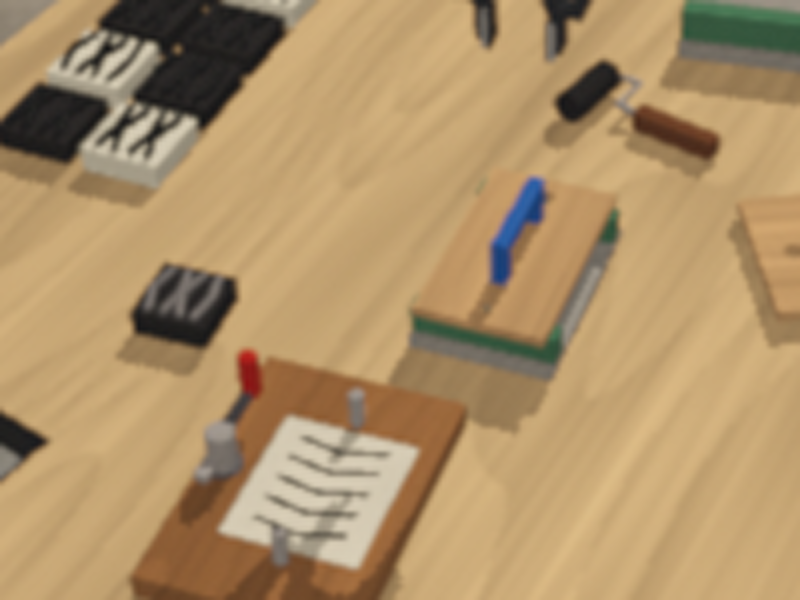

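```bash
python3 -c "
from h import *
print(r.sign_off())"
```

```text
the job is handed in; nothing more can be done
None
```

The clamp is open and the plate sits on the smaller rest, handle up. I handed the job in at about 17.5 s, and it reported no verdict.

**Clamp:** The lever gave way clockwise at a steady 2 N or so. I swung it to about 1.5 rad and left it there; the last picture still shows it open.

**Plate:** I gripped the blue handle and lifted it straight off both dowels. Side forces were under 5 N and the tool's tilt changed by less than 0.01 rad while the plate was on them. I carried it to the smaller rest, pressed it lightly onto the rails (about 14 N) and let go.

**Last checks:**
- **Centring:** the rail ends stick out equally on both sides, to about 1 mm. The plate is within about 1 mm of its target across the rest and along it, and the plywood ends are on both rails.
- **Bystanders:** the arm went nowhere near the lino block, ink jar or roller. The block and roller look undisturbed in the last pictures; the jar was not in view.
- **Contact:** at hand-in the gripper was about 140 mm above the plate, touching nothing.

**What disagreed or was off:**
- **Fingertips:** they sat about 25 mm behind the reported TCP, not 11 mm ahead of it. My first push at the knob passed above it without touching, so I corrected by eye.
- **Level during the carry:** the tool's tilt drifted, so by the end the plate may have been up to 0.03 rad off level.
- **Side camera:** its estimate of the jig position was about 4–5 mm off the other two cameras, so I did not use it for positions.

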